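Return the pump hand controllers to their sloped rests and switch on

ROBOT

A 6-joint arm with a two-finger parallel gripper is mounted at the origin on the work surface. World frame = base frame: x ahead of the robot, y to its left, z up, the work surface at z = 0. Lengths are in m, angles in degrees, forces in N, time in s.
With the tool pointing down it reaches from about 0.4 to 0.825 m from the base axis. Payload 7 kg.
Tool frame: the origin (TCP) lies at the very end of the fingers, on their centre line; the grasp point (between the pads) lies 19 mm behind it (ctrl.pinch_z is the distance from the TCP to the grasp point, in m); z points along the fingers, x is the direction in which the jaws open and shut, and the axes are right-handed (so a half turn about z gives the same grasp; the last joint's range is limited). The gripper opens to 88 mm and grips with 3 to 60 N. Pads are 19 mm wide; open, the fingers measure 130 mm over their backs; the gripper's body (78 mm by 193 mm) begins 47 mm behind the grasp point.
Start: joints at [16.507, 20.546, 0.682, 0, -70.136, -16.507], TCP at [0.675, -0, 0.227] pointing down, gripper open.
Joint ranges: [-176.03, 176.03], [-82.01, 121.73], [-58.28, 71.71], [-173.87, 95.51], [-174.79, -0.11], [-173.66, 173.66]. Speed limits (degrees/s): [136.94, 136.94, 172.46, 180, 180, 180].

INTERFACE

Orientations are given as [roll, pitch, yaw] about the fixed x, y, z axes, in that order (R = Rz(yaw) Ry(pitch) Rx(roll)).
In Python, from plant import ctrl gives the robot as it stands.
- The arm moves only by the tool carry_out, never from a script. Its argument "increments" is a list of rows, each a list of 7 numbers: the turn, a rotation vector about the world's x, y, z in degrees, then the shift along the world's x, y, z in mm, then the closure, from 0 (fully open) to 1 (shut). In form: [[ax, ay, az, dx, dy, dz, grip], ...]. A call has 1 to 20 rows; each row is the pose to reach, as a shift and turn from the pose commanded when the call began; what a row does not reach only later rows make up. A row lasts 1/8 s, in which the tool goes at most 62.5 mm and 10.7 degrees, less where a joint would pass 70% of its speed; a pose out of reach is approached as far as the arm can. A call with a gripper value outside its range is refused whole. The fingers move at their own pace and stop on an object; the grip force is fixed at half the most. Time passes only in rows, so rows that repeat a pose let the fingers close. It gives the time, the measured TCP pose, the force and the opening at its end, in the units of the state.
- ctrl.get_obs(): the state, without advancing time (a new reading comes with each control period).
- ctrl.snapshot(name): name is "scene" or "side" or "wrist"; returns a dict with "pixels" (480x640x3 uint8, blue, green, red), "intrinsics" (3x3 intrinsics, pixels), "rvec" (rotation vector, rad) and "tvec" (3), from world to camera coordinates, as OpenCV has them; the wrist camera has in their place "hand_eye" (4x4, takes a point from camera to tool coordinates, whose origin is the TCP and whose axes are the tool frame's). Camera axes: x right, y down, z forward; pixel columns grow to the right and rows downward; lengths in m; the calibration is good to about 2 mm. A picture is of the moment at which its call begins: read the wrist's pose just before it. There is no depth.
- ctrl.close_job(): hands the job in, once; it reports no verdict.
Trained networks look in a picture, given as the dict that the camera call returned (one of the last four; its "shot" number tells which), for a name from the list of things; names that differ only in an ending like _2 or _b are one class to them, and where a whole thing is asked for, a point or a joint stands for the part that bears it (a point fixed in the world has none). Each returns a list of dicts, best first, with "confidence" (0 to 1); they miss things now and then, are a little off and sometimes report something else, mostly with a low value. They report only what shows in the picture. A call takes as long as a camera call.
- ctrl.search_frame(picture, label): "centre" ([x, y, z] in m, in world coordinates, good to about 4 mm: the middle of the surface that is visible of it).
- ctrl.outline_of(picture, label): "pixels" (480x640 bool, what is visible of it).
The state is a dict: "clock": time; "joint_pos": joint angles; "qvel": joint speeds; "tau": joint torques, N m; "tool_pos": TCP position; "orientation": TCP orientation; "force": force on the tool from outside, world axes, zero at the start; "moment": the same for the moment, N m; "opening": finger opening in m.
Only numpy, scipy, OpenCV 4.12 (cv2) and the standard library are available. Lean on these libraries where they do the work, as an engineer would, in place of code of your own. Each camera call takes 0.05 s, during which the arm holds its last target. There are 200 camera calls.

TASK

Put the yellow and the blue pump controllers back on the narrow sloped rests of their own colours, keys outward and coloured end uppermost, each sitting flat and centred with its foot down against the lip, and do not drop them. When both are home and released, push the red-balled power lever over to the far side (on), and leave everything else on the bench alone.

Things in the scene. Friction and masses are not known exactly. Their poses are not given: they have to be found in the camera images.
- yellow_controller: Hand controller with a yellow end: a beige box 120 long (x) x 44 wide (y) x 30 thick (z) mm, 0.13-0.25 kg, lying flat on the bench, keys up. Origin: centre of its underside. x points along its length to the yellow head end (the last 36 mm are yellow); z points out of the keys.
- yellow_rest: Narrow aluminium rail, 24 wide, 100 long, sloped 35 deg, on a stand with yellow base plate 140 x 90 x 8. Origin: mid width on its upper face at the stop lip (low end, 45 mm over the bench). x up the slope, y across, z out of the slope. The yellow lip, 36 wide, stands 14 mm above that face. Home: controller's underside on rail, foot end at lip, i.e. its origin at (60, 0, 0) mm here, axes parallel.
- blue_controller: Hand controller with a blue end: a beige box 120 long (x) x 44 wide (y) x 30 thick (z) mm, 0.13-0.25 kg, lying flat on the bench, keys up. Origin: centre of its underside. x points along its length to the blue head end (the last 36 mm are blue); z points out of the keys.
- blue_rest: Narrow aluminium rail, 24 wide, 100 long, sloped 35 deg, on a stand with blue base plate 140 x 90 x 8. Origin: mid width on its upper face at the stop lip (low end, 45 mm over the bench). x up the slope, y across, z out of the slope. The blue lip, 36 wide, stands 14 mm above that face. Home: controller's underside on rail, foot end at lip, i.e. its origin at (60, 0, 0) mm here, axes parallel.
- power (a joint): Power lever, rad: 0 leaning all the way to -x of power_base (off), 1.0 leaning all the way to +x (on); upright at 0.5. It starts at 0 to 0.2 and stays where it is left; about 1 N at the ball moves it.
- power_tip (a point): Centre of the red ball (26 mm across) at the end of the lever, 80 mm from the lever's pivot; the stem is a 10 mm rod.
- power_base: Grey switch block of the lever, fixed, 70 (x) x 50 (y) x 25 (z) mm. Origin: centre of its underside. The pivot lies 22 mm above the origin; the lever swings in this body's x-z plane, +x roughly away from the robot. A pale box with a round gauge on the bench's other side does nothing.
- red_controller: Spare controller with a red end, 120 x 44 x 30 mm, lying between the rests; it has no rest. Origin: centre of underside. Bystander: leave alone.
- fitting: Small brass fitting, 28 mm across, 30 mm high. Origin: centre of underside. Bystander: leave alone.
- beaker: White beaker, 70 mm across, 85 mm high. Origin: centre of underside. Bystander: leave alone.
- screwdriver: Screwdriver with a red handle, 200 mm long, lying along its x. Origin: under its middle. Bystander: leave alone.
- bottle: Amber bottle, 66 mm across, 130 mm high. Origin: centre of underside. Bystander: leave alone.
- jar: Jar with a blue cap, 70 mm across, 90 mm high. Origin: centre of underside. Bystander: leave alone.
- pump_head: Black round pump head, 74 mm across, 50 mm high. Origin: centre of underside. Bystander: leave alone.

How it is judged (in metres and radians):
On the way, in this order (a step that is already met when the one before it is completed fails the run):
1. one controller (either) is home on the rest of its colour and released (((x of yellow_controller in the frame of yellow_rest between 0.055 and 0.065 m and y of yellow_controller in the frame of yellow_rest between -0.008 and 0.008 m and z of yellow_controller in the frame of yellow_rest between -0.004 and 0.004 m and x of yellow_rest in the frame of yellow_controller below -0.05 m and angle between the z axis of yellow_controller and the z axis of yellow_rest, either way round below 0.09 rad and angle between the x axis of yellow_controller and the x axis of yellow_rest, either way round below 0.14 rad and contact force between yellow_controller and the fingers below 0.1 N and linear speed of yellow_controller below 0.03 m/s) or (x of blue_controller in the frame of blue_rest between 0.055 and 0.065 m and y of blue_controller in the frame of blue_rest between -0.008 and 0.008 m and z of blue_controller in the frame of blue_rest between -0.004 and 0.004 m and x of blue_rest in the frame of blue_controller below -0.05 m and angle between the z axis of blue_controller and the z axis of blue_rest, either way round below 0.09 rad and angle between the x axis of blue_controller and the x axis of blue_rest, either way round below 0.14 rad and contact force between blue_controller and the fingers below 0.1 N and linear speed of blue_controller below 0.03 m/s))), for 0.3 s.
2. both controllers are home on the rests of their colours and released, the power lever not yet switched (x of yellow_controller in the frame of yellow_rest between 0.055 and 0.065 m and y of yellow_controller in the frame of yellow_rest between -0.008 and 0.008 m and z of yellow_controller in the frame of yellow_rest between -0.004 and 0.004 m and x of yellow_rest in the frame of yellow_controller below -0.05 m and angle between the z axis of yellow_controller and the z axis of yellow_rest, either way round below 0.09 rad and angle between the x axis of yellow_controller and the x axis of yellow_rest, either way round below 0.14 rad and contact force between each of yellow_controller, blue_controller and the fingers below 0.1 N and linear speed of each of yellow_controller, blue_controller below 0.03 m/s and x of blue_controller in the frame of blue_rest between 0.055 and 0.065 m and y of blue_controller in the frame of blue_rest between -0.008 and 0.008 m and z of blue_controller in the frame of blue_rest between -0.004 and 0.004 m and x of blue_rest in the frame of blue_controller below -0.05 m and angle between the z axis of blue_controller and the z axis of blue_rest, either way round below 0.09 rad and angle between the x axis of blue_controller and the x axis of blue_rest, either way round below 0.14 rad and value of joint power below 0.5 rad), for 0.3 s.
3. the power lever is pushed over to on (past 0.8 of its 1.0 rad) (value of joint power above 0.8 rad), for 0.2 s.
At the end, for the whole second after the job is handed in: Each controller lies still, released, on its own colour's rail, coloured end up, keys out: foot within 5 mm of the lip, centred within 8 mm, underside within 4 mm of the rail, flat within 5 and in line within 8 degrees. Lever past 0.8 of its 1.0 rad. The robot touches nothing (x of yellow_controller in the frame of yellow_rest between 0.055 and 0.065 m and y of yellow_controller in the frame of yellow_rest between -0.008 and 0.008 m and z of yellow_controller in the frame of yellow_rest between -0.004 and 0.004 m and x of yellow_rest in the frame of yellow_controller below -0.05 m and angle between the z axis of yellow_controller and the z axis of yellow_rest, either way round below 0.09 rad and angle between the x axis of yellow_controller and the x axis of yellow_rest, either way round below 0.14 rad and contact force between each of yellow_controller, blue_controller and the fingers below 0.1 N and linear speed of each of yellow_controller, blue_controller below 0.03 m/s and x of blue_controller in the frame of blue_rest between 0.055 and 0.065 m and y of blue_controller in the frame of blue_rest between -0.008 and 0.008 m and z of blue_controller in the frame of blue_rest between -0.004 and 0.004 m and x of blue_rest in the frame of blue_controller below -0.05 m and angle between the z axis of blue_controller and the z axis of blue_rest, either way round below 0.09 rad and angle between the x axis of blue_controller and the x axis of blue_rest, either way round below 0.14 rad and value of joint power above 0.8 rad and contact force between each of the arm, the fingers and anything else below 0.1 N).
It fails at once if the yellow controller is dropped or falls: it moves faster than 0.3 m/s while the fingers do not touch it (a fall of about 5 mm) (linear speed of yellow_controller above 0.3 m/s and contact force between yellow_controller and the fingers below 0.02 N).
It fails at once if the blue controller is dropped or falls: it moves faster than 0.3 m/s while the fingers do not touch it (a fall of about 5 mm) (linear speed of blue_controller above 0.3 m/s and contact force between blue_controller and the fingers below 0.02 N).
It fails at once if a bystander (red controller, fitting, beaker, screwdriver, bottle, jar, pump head) is moved by more than 20 mm (distance of any of red_controller, fitting, beaker, screwdriver, bottle, jar, pump_head from where it was at the start of the episode above 0.02 m).
It also fails if it takes over 72 s, if anything falls off the work surface, if the arm or the gripper's body presses on something with over 40 N, if the wrist force passes 120 N, or if a joint passes its speed limit or range.

## Working session

There is one attempt and no reset: what is moved stays moved. The work goes in short steps, Python scripts to look and compute and a tool call to move; the robot and the scene stay as the last step left them, time stands still between calls to the robot, and variables do not carry over. Pictures are saved under pics/ and viewed, about 8 in all and at most 12, crops included, and the job is handed in when it is done.

Besides the shell and the picture viewer there is one more tool, called after "Call:" by a JSON object that holds its "method" and its "body". carry_out: Moves the arm, as the interface text tells. Its arguments: {"type":"object","properties":{"increments":{"type":"array"}},"required":["increments"]}

```bash
mkdir -p pics; ls
python3 - <<'E'
from plant import ctrl
import cv2,numpy as np
print(ctrl.get_obs())
a=ctrl.snapshot("scene"); b=ctrl.snapshot("side")
cv2.imwrite("pics/scene.png",a["pixels"]);cv2.imwrite("pics/side.png",b["pixels"])
for p in (a,b):
    print(p["intrinsics"],p["rvec"],p["tvec"])
    for n in ["yellow_controller","yellow_rest","blue_controller","blue_rest","power_tip","power_base","red_controller","fitting","beaker","screwdriver","bottle","jar","pump_head"]:
        for r in ctrl.search_frame(p,n)[:2]: print(n,np.round(r["centre"],3),round(r["confidence"],2))
E
```

```text
pics
{'clock': 0.0, 'joint_pos': array([ 1.65072430e+01,  2.05902189e+01,  6.34583465e-01, -1.95274045e-02,
       -7.01347346e+01, -1.65070427e+01]), 'qvel': array([ 0.00464726,  0.08650672,  0.03145954,  0.02138067,  0.03925463,
       -0.02039102]), 'tau': array([-8.00930356e-04, -5.82726967e+01,  2.93058443e+01,  6.99745238e+00,
        6.93249181e-03, -2.06530804e-04]), 'tool_pos': array([ 6.74525112e-01, -2.25012970e-05,  2.25644418e-01]), 'orientation': array([-1.79991921e+02, -9.18616851e-02,  1.79993544e+02]), 'force': array([0.26523075, 0.06170767, 0.49762108]), 'moment': array([ 0.04708299, -0.03099235,  0.01452081]), 'opening': 0.08734024688995735}
[[447.24118296   0.         320.60213786]
 [  0.         447.24118296 244.23208901]
 [  0.           0.           1.        ]] [ 2.09101085  1.16982307 -0.4793272 ] [-0.30203023 -0.25515236  1.40209526]
yellow_controller [0.426 0.181 0.027] 0.45
yellow_rest [0.645 0.135 0.08 ] 0.56
blue_controller [ 0.47  -0.213  0.028] 0.73
blue_rest [ 0.603 -0.179  0.071] 0.65
blue_rest [ 0.474 -0.388  0.095] 0.19
power_tip [ 0.477 -0.395  0.
[... 511 characters left out ...]
737 243.1327603 ]
 [  0.           0.           1.        ]] [ 2.16772994 -0.49507639  0.2548534 ] [-0.49694401  0.20434411  1.05203421]
yellow_controller [0.696 0.301 0.062] 0.65
yellow_controller [0.447 0.204 0.031] 0.61
yellow_rest [0.62  0.131 0.073] 0.64
blue_controller [ 0.458 -0.217  0.026] 0.62
blue_rest [ 0.606 -0.182  0.072] 0.57
power_tip [ 0.466 -0.399  0.101] 0.78
power_base [ 0.478 -0.391  0.027] 0.59
red_controller [0.325 0.4   0.052] 0.57
fitting [ 0.606 -0.184  0.069] 0.26
beaker [0.325 0.401 0.054] 0.62
screwdriver [ 0.301 -0.457  0.017] 0.91
bottle [ 0.673 -0.337  0.075] 0.62
jar [0.695 0.298 0.058] 0.78
jar [ 0.608 -0.182  0.07 ] 0.51
pump_head [ 0.755 -0.038  0.035] 0.64
```

View pics/scene.png

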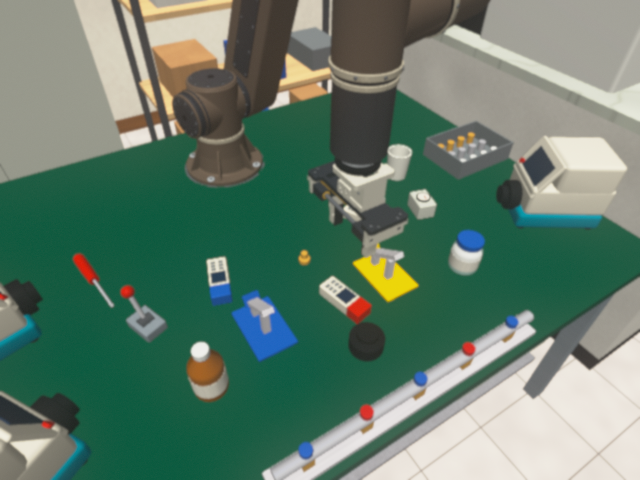

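View pics/side.png

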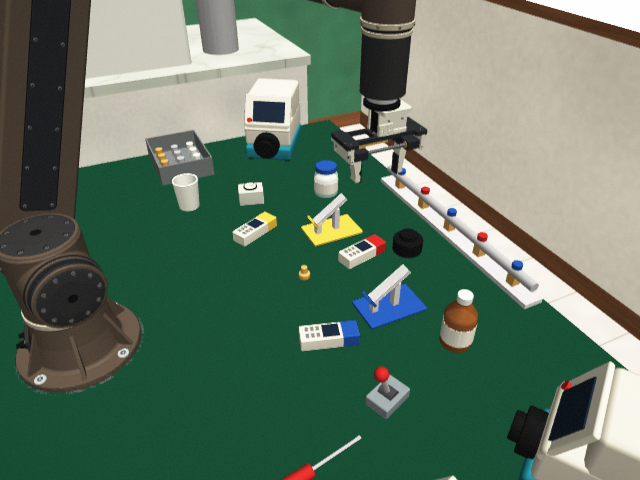

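The bench is laid out as described: yellow controller at side pixel (255,228), its rest at (331,220), blue controller at (330,335), its rest at (390,295) and the lever at (385,385). Next I fit rough poses from the outlines.

```bash
cat > h.py <<'E'
import numpy as np, cv2
from scipy.spatial.transform import Rotation as R
from scipy.optimize import minimize
from plant import ctrl
def shot(n):
    o=ctrl.get_obs(); p=ctrl.snapshot(n)
    if n=="wrist":
        T=np.eye(4);T[:3,:3]=R.from_euler("xyz",o["orientation"],degrees=True).as_matrix();T[:3,3]=o["tool_pos"]
        C=np.linalg.inv(T@p["hand_eye"]); p["rvec"]=cv2.Rodrigues(C[:3,:3])[0].ravel(); p["tvec"]=C[:3,3]
    return p
def proj(p,X): return cv2.projectPoints(np.asarray(X,float).reshape(-1,3),np.array(p["rvec"],float),np.array(p["tvec"],float),p["intrinsics"],None)[0].reshape(-1,2)
def box(lo,hi): return np.array([[x,y,z] for x in(lo[0],hi[0]) for y in(lo[1],hi[1]) for z in(lo[2],hi[2])])
def sil(p,polys):
    m=np.zeros((480,640),np.uint8)
    for X in polys: cv2.fillConvexPoly(m,np.round(cv2.convexHull(proj(p,X).astype(np.float32))*16).astype(np.int32),1,lineType=cv2.LINE_8,shift=4)
    return m>0
def fit(ps,ms,polyf,x0,steps):
    "maximise summed IoU of polyf(params) silhouettes"
    def cost(v):
        c=0
        for p,m in zip(ps,ms):
            s=sil(p,polyf(v)); c-= (s&m).sum()/max(1,(s|m).sum())
        return c/len(ps)
    x0=np.array(x0,float); S=np.vstack([x0]+[x0+np.eye(len(x0))[i]*steps[i] for i in range(len(x0))])
    r=minimize(cost,x0,method="Nelder-Mead",options=dict(initial_simplex=S,xatol=1e-4,fatol=1e-4,maxiter=400))
    return r.x,-r.fun
def rz(a): return R.from_euler("z",a,degrees=True).as_matrix()
def ctrlbox(v): # x,y,yaw(deg)
    return [box([-.06,-.022,0],[.06,.022,.03])@rz(v[2]*1000).T+[v[0],v[1],0]]
def fitctrl(ps,name,x0s):
    ms=[ctrl.outline_of(p,name) for p in ps]
    ms=[m[0]["pixels"] for m in ms]
    print(name,[int(m.sum()) for m in ms])
    return max((fit(ps,ms,ctrlbox,[x[0],x[1],x[2]/1000],[.015,.015,.015]) for x in x0s),key=lambda r:r[1])
E
python3 - <<'E'
from h import *
ps=[shot("side"),shot("scene")]
for p in ps:
    for n in ["yellow_controller","blue_controller","yellow_rest","blue_rest"]:
        for m in ctrl.outline_of(p,n)[:2]:
            ys,xs=np.nonzero(m["pixels"]); print(n,m["confidence"],len(xs),xs.mean(),ys.mean())
print(fitctrl(ps,"blue_controller",[(.47,-.213,a) for a in (-60,-20,20)]))
print(fitctrl(ps[:1],"yellow_controller",[(.43,.185,a) for a in (-40,0,40)]))
# base plates by colour
for n,c,(lo,hi) in (("y",(.62,.13),((22,150,120),(32,255,255))),("b",(.6,-.18),((105,150,60),(125,255,255)))):
    for p in ps:
        h=cv2.inRange(cv2.cvtColor(p["pixels"],cv2.COLOR_BGR2HSV),lo,hi)
        k,l,s,ce=cv2.connectedComponentsWithStats(h)
        for i in range(1,k):
            if s[i,4]>150: print(n,s[i],ce[i].round(1))
E
```

```text
yellow_controller 0.78 863 254.83893395133256 228.84936268829665
blue_controller 0.78 1538 328.87191157347206 335.6788036410923
yellow_rest 0.78 450 327.9377777777778 210.76444444444445
blue_rest 0.65 660 386.3606060606061 285.6787878787879
blue_rest 0.29 120 303.81666666666666 273.06666666666666
yellow_controller 0.52 93 351.8279569892473 213.30107526881721
blue_controller 0.64 881 218.6322360953462 281.6038592508513
blue_controller 0.46 1115 366.15695067264573 341.0591928251121
yellow_rest 0.81 229 388.1921397379913 253.68558951965065
yellow_rest 0.55 609 399.07881773399015 160.44334975369458
blue_rest 0.78 405 256.42716049382716 303.520987654321
blue_controller [1538, 881]
(array([ 0.45467729, -0.20713195, -0.01503807]), np.float64(0.8944230301643377))
yellow_controller [863]
(array([0.44646519, 0.21461124, 0.02413335]), np.float64(0.919093851132686))
y [257 212  20  19 184] [268.4 219.4]
y [301 214  62  33 984] [331.4 230.2]
y [ 353  256   66   46 1444] [385.6 278.3]
b [316 160  21  14 242] [325.7 166.9]
b [ 352  284   75   45 1527] [389.4 307.6]
b [340 320  20  26 404] [350.3 332.5]
b [458 231  26  20 416] [470.3 240.2]
b [210 284  21  21 344] [220.4 293.9]
b [ 232  291   65   70 1871] [263.4 330.4]
b [299 442  13  16 160] [305.2 449.6]
```

Run:
```python
from h import *
p=shot("wrist"); print(p["hand_eye"].round(3),p["intrinsics"].round(0))
for n in ["yellow_rest","blue_rest","yellow_controller","blue_controller"]:
    print(n,[(round(m["confidence"],2),np.argwhere(m["pixels"]).mean(0).round()) for m in ctrl.outline_of(p,n)[:2]])
for q in [(.63,.13,.07),(.6,-.18,.07),(.446,.215,.015),(.455,-.207,.015)]: print(proj(p,[q]))
```

```text
[[ 1.     0.     0.001  0.002]
 [-0.001  0.962  0.274 -0.075]
 [-0.    -0.274  0.962 -0.158]
 [ 0.     0.     0.     1.   ]] [[363.   0. 318.]
 [  0. 363. 230.]
 [  0.   0.   1.]]
yellow_rest [(0.87, array([354., 360.]))]
blue_rest [(0.75, array([  9., 426.]))]
yellow_controller []
blue_controller [(0.8, array([  8., 595.]))]
[[361.41088513 342.80721796]]
[[414.928821   -17.43559379]]
[[507.13925659 378.73171247]]
[[565.78284985 -28.60296449]]
```

Call:
{"method": "carry_out", "body": {"increments": [[0,0,-66,-175,190,75,0],[0,0,-66,-175,190,75,0],[0,0,-66,-175,190,75,0],[0,0,-66,-175,190,75,0],[0,0,-66,-175,190,75,0],[0,0,-66,-175,190,75,0],[0,0,-66,-175,190,75,0],[0,0,-66,-175,190,75,0],[0,0,-66,-175,190,75,0]]}}

```text
clock: 3.42
tool_pos: [0.5, 0.1899, 0.3016]
orientation: [180.0, -0.0, 114.1]
force: [-0.6, -0.0, 0.6]
opening: 0.0875
```

Run:
```python
from h import *
o=ctrl.get_obs();print(o["clock"],o["tool_pos"],o["orientation"],o["joint_pos"])
p=shot("wrist"); cv2.imwrite("pics/w1.png",p["pixels"]); np.savez("w1.npz",**{k:p[k] for k in ("pixels","rvec","tvec","intrinsics")})
for q in [(.63,.13,.07),(.446,.215,.03)]: print(proj(p,[q]))
print(fitctrl([p],"yellow_controller",[(.446,.215,24)]))
for m in ctrl.outline_of(p,"yellow_rest")[:2]: print(m["confidence"],m["pixels"].sum())
np.save("w1m.npy",ctrl.outline_of(p,"yellow_rest")[0]["pixels"])
```

```text
3.425 [0.50001064 0.18989245 0.30157452] [ 1.79998833e+02 -5.34903388e-04  1.14075972e+02] [ 4.18098598e+01  4.87293748e+00 -9.95069290e+00 -1.59177879e-04
 -7.51750947e+01 -1.07733847e+02]
[[225.22630488 279.53440765]]
[[356.59476273 160.05043445]]
yellow_controller [3989]
(array([0.44745574, 0.21436757, 0.02486081]), np.float64(0.962596525096525))
0.96 1547
0.6 1571
```

View pics/w1.png

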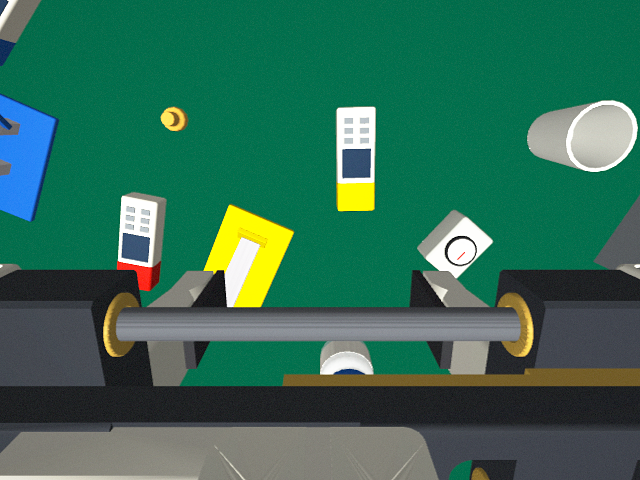

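Wrist view: yellow controller at (356,160) with its head toward image bottom. The yellow rest's lip is at (252,238), with the rail partly hidden by the gripper. I'll shift over the rest to see it whole.

Call:
{"method": "carry_out", "body": {"increments": [[0,0,-18,170,-80,0,0],[0,0,-18,170,-80,0,0],[0,0,-18,170,-80,0,0],[0,0,-18,170,-80,0,0],[0,0,-18,170,-80,0,0]]}}

```text
clock: 4.25
tool_pos: [0.67, 0.1095, 0.3006]
orientation: [-179.9, 0.0, 96.0]
force: [-1.5, 0.2, 0.2]
opening: 0.0877
```

```bash
cat >> h.py <<'E'
S35=R.from_euler("y",-35,degrees=True).as_matrix()
def restpose(v): return rz(v[2]*1000)@S35, np.array([v[0],v[1],.045])
def restpolys(v,top=True):
    A,t=restpose(v)
    return [box([0,-.012,-.0005],[.1,.012,0])@A.T+t, box([-.006,-.018,0],[0,.018,.014])@A.T+t]
E
python3 - <<'E'
from h import *
o=ctrl.get_obs();print(o["clock"],o["tool_pos"],o["orientation"])
p=shot("wrist"); ms=ctrl.outline_of(p,"yellow_rest"); m=ms[0]["pixels"]; print(ms[0]["confidence"],m.sum())
r=fit([p],[m],restpolys,[.58,.13,.006],[.015,.015,.01]); print(r)
im=p["pixels"].copy()
c,_=cv2.findContours(m.astype(np.uint8),0,1); cv2.drawContours(im,c,-1,(0,0,255),1)
for X in restpolys(r[0]): cv2.polylines(im,[cv2.convexHull(proj(p,X).astype(np.int32))],True,(255,0,255),1)
np.savez("w2.npz",m=m,**{k:p[k] for k in ("pixels","rvec","tvec","intrinsics")})
u,v=np.argwhere(m).mean(0).astype(int)[::-1]
cr=im[max(0,v-110):v+110,max(0,u-140):u+140]; cv2.imwrite("pics/w2.png",cv2.resize(cr,None,fx=2.6,fy=2.6,interpolation=0)); print(max(0,u-140),max(0,v-110))
E
```

```text
4.25 [0.67001047 0.10952192 0.30063192] [-1.79918285e+02  2.21168622e-02  9.59511349e+01]
0.87 2549
(array([5.85565293e-01, 1.37624233e-01, 9.09267954e-05]), np.float64(0.9342004590665647))
210 44
```

View pics/w2.png

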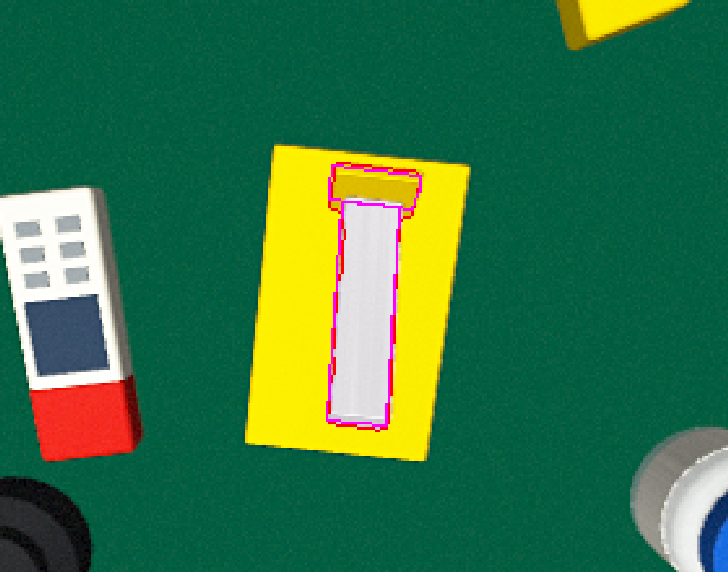

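The rest's rail and lip lie right on the fitted outline (crop rail (340,205)-(390,425)), putting the rest at (0.5855, 0.1376), yaw about 0.2°. Next I grasp the yellow controller.

Call:
{"method": "carry_out", "body": {"increments": [[0,0,19,-222,105,-180,0],[0,0,19,-222,105,-180,0],[0,0,19,-222,105,-180,0],[0,0,19,-222,105,-180,0],[0,0,19,-222,105,-180,0],[0,0,19,-222,105,-180,0],[0,0,19,-222,105,-220,0],[0,0,19,-222,105,-260,0],[0,0,19,-222,105,-285,0],[0,0,19,-222,105,-296,0],[0,0,19,-222,105,-296,0],[0,0,19,-222,105,-296,0.6],[0,0,19,-222,105,-296,0.8],[0,0,19,-222,105,-296,1],[0,0,19,-222,105,-296,1],[0,0,19,-222,105,-296,1],[0,0,19,-222,105,-296,1]]}}

```text
clock: 6.48
tool_pos: [0.448, 0.215, 0.0056]
orientation: [180.0, -0.0, 115.0]
force: [-0.6, 0.7, 2.0]
opening: 0.0441
```

```bash
cat >> h.py <<'E'
def plan(rest, yawtool, tcp, pts):
    "rotvec + shifts from present measured tcp for points (mm) in the rest frame"
    A,t=restpose(rest); 
    Cn=rz(yawtool-90)  # controller axes now
    print("rot",(R.from_matrix(A@Cn.T)).as_rotvec(degrees=True).round(2), "x_rest",A[:,0].round(3),"z_rest",A[:,2].round(3))
    for q in pts: print(q,((t+A@(np.array(q)/1000)-tcp)*1000).round(1))
E
python3 - <<'E'
from h import *
o=ctrl.get_obs(); print(o["tool_pos"],o["orientation"],o["force"])
plan([.5855,.1376,.0003],o["orientation"][2],o["tool_pos"],[(64,0,60),(64,0,15.6),(64,0,7.6),(60.7,0,5.6)])
E
```

```text
[0.44800643 0.21501811 0.00564955] [ 1.79998298e+02 -4.79634753e-04  1.15000586e+02] [-0.55838379  0.66314031  1.96687757]
rot [  7.72 -34.41 -23.92] x_rest [0.819 0.004 0.574] z_rest [-0.574 -0.003  0.819]
(64, 0, 60) [155.5 -77.3 125.2]
(64, 0, 15.6) [181.  -77.2  88.8]
(64, 0, 7.6) [185.6 -77.2  82.3]
(60.7, 0, 5.6) [184.  -77.2  78.8]
```

Call:
{"method": "carry_out", "body": {"increments": [[0,0,0,0,0,30,1],[0,0,0,0,0,80,1],[1.9,-8.6,-6,40,-20,120,1],[3.8,-17.2,-12,80,-40,145,1],[5.8,-25.8,-18,120,-60,150,1],[7.72,-34.41,-23.92,150,-77,140,1],[7.72,-34.41,-23.92,155.5,-77.3,125,1],[7.72,-34.41,-23.92,170,-77.3,105,1],[7.72,-34.41,-23.92,181,-77.2,89,1],[7.72,-34.41,-23.92,181,-77.2,89,1],[7.72,-34.41,-23.92,181,-77.2,89,1]]}}

```text
clock: 7.85
tool_pos: [0.6412, 0.1278, 0.1568]
orientation: [151.9, -0.5, 91.5]
force: [0.2, -0.4, -3.2]
opening: 0.0438
```

```bash
cat >> h.py <<'E'
def where(rest):
    o=ctrl.get_obs(); A,t=restpose(rest); T=R.from_euler("xyz",o["orientation"],degrees=True).as_matrix()
    print("t",o["clock"],"tcp in rest mm",(A.T@(o["tool_pos"]-t)*1000).round(1),"F rest",(A.T@o["force"]).round(1),"rot err",(R.from_matrix(A.T@T@np.array([[0,1,0],[1,0,0],[0,0,-1]])).as_rotvec(degrees=True)).round(2),"open",round(o["opening"],4))
    return A,t
def cbox_in(rest,q): # controller outline at q mm in rest frame
    A,t=restpose(rest); return (box([-.06,-.022,0],[.06,.022,.03])+np.array(q)/1000)@A.T+t
E
python3 - <<'E'
from h import *
Y=[.5855,.1376,.0003]; where(Y)
p=shot("side"); im=p["pixels"].copy()
A,t=restpose(Y)
for X in restpolys(Y): cv2.polylines(im,[cv2.convexHull(proj(p,X).astype(np.int32))],True,(255,0,255),1)
cv2.imwrite("pics/s2.png",cv2.resize(im[130:280,230:430],None,fx=4,fy=4,interpolation=cv2.INTER_CUBIC))
E
```

```text
t 7.85 tcp in rest mm [109.7 -10.   59.7] F rest [-1.7 -0.4 -2.7] rot err [1.05 6.86 0.8 ] open 0.0438
```

View pics/s2.png

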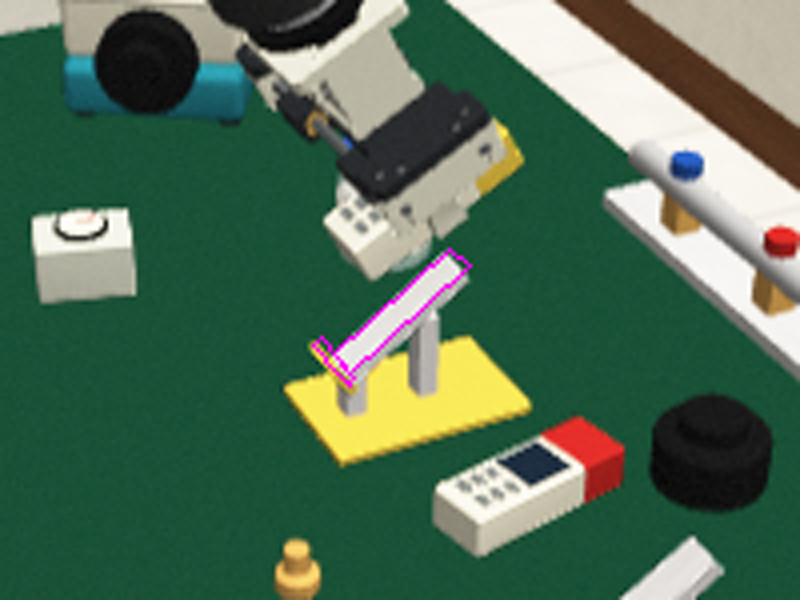

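The overlay of the rail agrees with the side view within about 1 px. The arm had not finished its last row, so I hold still and see what it does.

Call:
{"method": "carry_out", "body": {"increments": [[0,0,0,0,0,0,1],[0,0,0,0,0,0,1]]}}

```text
clock: 8.15
tool_pos: [0.6413, 0.1277, 0.1582]
orientation: [151.7, -0.5, 91.6]
force: [-0.0, -0.1, -1.9]
opening: 0.044
```

```bash
cat >> h.py <<'E'
def todo(rest,pts):
    A,t=restpose(rest); o=ctrl.get_obs(); where(rest)
    T=R.from_euler("xyz",o["orientation"],degrees=True).as_matrix()
    G=A@np.array([[0,1,0],[1,0,0],[0,0,-1]])
    print("rot",R.from_matrix(G@T.T).as_rotvec(degrees=True).round(2), o["joint_pos"].round(0))
    for q in pts: print(q,((t+A@(np.array(q)/1000)-o["tool_pos"])*1000).round(1))
E
python3 - <<'E'
from h import *
todo([.5855,.1376,.0003],[(64,0,60),(64,0,15.6),(64,0,7.6),(60.7,0,5.6)])
E
```

```text
t 8.15 tcp in rest mm [110.6 -10.2  60.8] F rest [-1.1 -0.1 -1.5] rot err [1.08 6.74 0.82] open 0.044
rot [-0.38 -6.75 -1.29] [  25.    8.  -51.   63.  -12. -174.]
(64, 0, 60) [-37.8  10.  -27.4]
(64, 0, 15.6) [-12.4  10.1 -63.7]
(64, 0, 7.6) [ -7.8  10.1 -70.3]
(60.7, 0, 5.6) [ -9.3  10.1 -73.8]
```

Joint 6 has run into its −174° limit. I'll put the controller back down where it lay and regrip with the tool turned half round.

Run:
```python
from h import *
o=ctrl.get_obs(); T=R.from_euler("xyz",o["orientation"],degrees=True)
G=R.from_euler("xyz",[180,0,115],degrees=True)
print((G*T.inv()).as_rotvec(degrees=True).round(2),((np.array([.448,.215,.006])-o["tool_pos"])*1000).round(1))
```

```text
[-7.01 27.59 23.08] [-193.3   87.3 -152.2]
```

Call:
{"method": "carry_out", "body": {"increments": [[-1.5,6,5,-40,18,0,1],[-3.2,12.5,10.5,-80,36,-10,1],[-4.9,19,16,-120,54,-30,1],[-6.5,25.6,21.4,-160,72,-60,1],[-7.01,27.59,23.08,-193,87,-90,1],[-7.01,27.59,23.08,-193,87,-110,1],[-7.01,27.59,23.08,-193,87,-130,1],[-7.01,27.59,23.08,-193,87,-142,1],[-7.01,27.59,23.08,-193,87,-142,1]]}}

```text
clock: 9.28
tool_pos: [0.4485, 0.2143, 0.0156]
orientation: [-179.9, 0.0, 115.0]
force: [0.3, -0.1, -1.9]
opening: 0.0436
```

Call:
{"method": "carry_out", "body": {"increments": [[0,0,0,0,0,-5,1],[0,0,0,0,0,-9,1],[0,0,0,0,0,-10,1],[0,0,0,0,0,-10,1],[0,0,0,0,0,-10,0.4],[0,0,0,0,0,-10,0],[0,0,0,0,0,-10,0],[0,0,0,0,0,-5,0],[0,0,0,0,0,45,0],[0,0,10,0,0,50,0],[0,0,20,0,0,50,0],[0,0,30,0,0,50,0],[0,0,40,0,0,50,0],[0,0,50,0,0,50,0],[0,0,60,0,0,50,0],[0,0,70,0,0,50,0],[0,0,80,0,0,50,0],[0,0,90,0,0,50,0],[0,0,100,0,0,50,0],[0,0,110,0,0,50,0]]}}

```text
clock: 11.78
tool_pos: [0.4486, 0.2145, 0.0662]
orientation: [-180.0, 0.0, -134.7]
force: [-0.5, 1.0, 0.9]
opening: 0.0875
```

Call:
{"method": "carry_out", "body": {"increments": [[0,0,10,0,0,0,0],[0,0,20,0,0,0,0],[0,0,30,0,0,0,0],[0,0,40,0,0,0,0],[0,0,50,0,0,0,0],[0,0,60,0,0,0,0],[0,0,70,0,0,0,0],[0,0,70,0,0,0,0]]}}

```text
clock: 12.78
tool_pos: [0.4485, 0.2144, 0.0661]
orientation: [-179.9, 0.0, -65.1]
force: [-0.3, -1.0, -0.1]
opening: 0.0878
```

Run:
```python
from h import *
o=ctrl.get_obs();print(o["clock"],o["tool_pos"],o["orientation"],o["joint_pos"].round(1))
p=shot("side")
print(fitctrl([p],"yellow_controller",[(.448,.2144,25)]))
```

```text
12.775 [0.44853582 0.21441601 0.06614433] [-1.79949227e+02  2.50235727e-02 -6.50723871e+01] [ 48.2  13.7 -33.3  -0.  -42.9  66.7]
yellow_controller [727]
(array([0.44620538, 0.21455856, 0.03041506]), np.float64(0.7971491228070176))
```

Call:
{"method": "carry_out", "body": {"increments": [[0,0,0,0,0,-35,0],[0,0,0,0,0,-55,0],[0,0,0,0,0,-60.5,0],[0,0,0,0,0,-60.5,0.6],[0,0,0,0,0,-60.5,1],[0,0,0,0,0,-60.5,1],[0,0,0,0,0,-60.5,1],[0,0,0,0,0,-60.5,1],[0,0,0,0,0,-60.5,1]]}}

```text
clock: 14.0
tool_pos: [0.4486, 0.2145, 0.0056]
orientation: [-179.9, 0.0, -65.0]
force: [-1.2, -0.2, 4.3]
opening: 0.0443
```

```bash
sed -i 's/def todo(rest,pts):/def todo(rest,pts,f=1):/; s/def where(rest):/def where(rest,f=1):/; s/where(rest)$/where(rest,f)/; s/G=A@np.array(\[\[0,1,0\],\[1,0,0\]/G=A@np.array([[0,f,0],[f,0,0]/; s/T@np.array(\[\[0,1,0\],\[1,0,0\]/T@np.array([[0,f,0],[f,0,0]/' h.py; grep -n "f,0" h.py | cut -c1-60
python3 - <<'E'
from h import *
o=ctrl.get_obs();print(o["tool_pos"],o["orientation"])
todo([.5855,.1376,.0003],[(64,0,60),(64,0,15.6),(64,0,7.6),(60.7,0,5.6)],-1)
E
```

```text
48:    print("t",o["clock"],"tcp in rest mm",(A.T@(o["tool_p
55:    G=A@np.array([[0,f,0],[f,0,0],[0,0,-1]])
[0.44860751 0.21449034 0.00558426] [-1.79949672e+02  2.40003723e-02 -6.50042658e+01]
t 14.0 tcp in rest mm [-134.4   77.6   46. ] F rest [ 1.4 -0.2  4.2] rot err [ 7.57 34.41 23.91] open 0.0443
rot [  7.69 -34.37 -23.93] [ 48.  19. -37.  -0. -34.  67.]
(64, 0, 60) [154.9 -76.8 125.3]
(64, 0, 15.6) [180.4 -76.7  88.9]
(64, 0, 7.6) [185.  -76.6  82.4]
(60.7, 0, 5.6) [183.4 -76.6  78.8]
```

Call:
{"method": "carry_out", "body": {"increments": [[0,0,0,0,0,30,1],[0,0,0,0,0,80,1],[1.9,-8.6,-6,40,-20,120,1],[3.8,-17.2,-12,80,-40,145,1],[5.8,-25.8,-18,120,-60,150,1],[7.69,-34.37,-23.93,145,-77,140,1],[7.69,-34.37,-23.93,155,-77,125,1],[7.69,-34.37,-23.93,155,-77,125,1],[7.69,-34.37,-23.93,155,-77,125,1],[7.69,-34.37,-23.93,155,-77,125,1]]}}

```text
clock: 15.25
tool_pos: [0.5924, 0.1407, 0.1657]
orientation: [-148.3, -1.0, -90.6]
force: [0.0, 0.3, -2.5]
opening: 0.0438
```

Run:
```python
from h import *
todo([.5855,.1376,.0003],[(64,0,15.6),(64,0,7.6),(60.7,0,5.6)],-1)
```

```text
t 15.25 tcp in rest mm [74.9  3.1 94.9] F rest [-1.4  0.3 -2. ] rot err [-1.39  3.29 -0.22] open 0.0438
rot [ 1.03 -3.28  0.98] [ 18.   3. -58.  95. -11. -21.]
(64, 0, 15.6) [ 36.6  -2.9 -71.2]
(64, 0, 7.6) [ 41.2  -2.8 -77.8]
(60.7, 0, 5.6) [ 39.6  -2.9 -81.3]
```

```bash
cat > kin.py <<'E'
import numpy as np
from scipy.spatial.transform import Rotation as R
from scipy.optimize import least_squares
E=lambda a,d: R.from_euler(a,d,degrees=True)
def fk(q,P,s4):
    h,a,b,e,c,d1,d2,r0=P
    f=E("y",q[1]-q[2]); w=f*E("x",s4*q[3]); t=w*E("y",-q[4])
    p=np.array([r0,d1,h])+E("y",q[1]).apply([0,0,a])+f.apply([b,0,e])+w.apply([0,d2,0])+t.apply([c,0,0])
    # tool: x-hat -> tool z ; roll q6 about it
    T=E("z",q[0])*t*E("x",s4*q[5])
    return E("z",q[0]).apply(p),T
D=[([16.507,20.546,.682,0,-70.136,-16.507],[.675,0,.227],[180,0,180],1),
([41.80986,4.872937,-9.950693,0,-75.175,-107.7338],[.50001,.189892,.301575],[179.9988,0,114.076],1),
([48.2,13.7,-33.3,0,-42.9,66.7],[.448536,.214416,.066144],[-179.95,.025,-65.072],.2),
([25,8,-51,63,-12,-174],[.6413,.1277,.1582],[151.7,-.5,91.6],.05)]
E
python3 - <<'E'
from kin import *
from h import ctrl
o=ctrl.get_obs(); D.append((list(o["joint_pos"]),list(o["tool_pos"]),list(o["orientation"]),1)); print(o["joint_pos"].round(2))
for s4 in (1,-1):
    # check tool z
    print(s4,[ (fk(d[0],[0]*8,s4)[1].apply([1,0,0])-R.from_euler("xyz",d[2],degrees=True).as_matrix()[:,2]).round(3) for d in D])
    # tool frame constant: T^-1 * Tool
    print([ (fk(d[0],[0]*8,s4)[1].inv()*R.from_euler("xyz",d[2],degrees=True)).as_matrix()[1:,0].round(2) for d in D])
    for x0 in ([.4,.4,.4,0,.3,-.19,0,0],[.4,.5,.5,0,.2,0,-.19,0]):
        r=least_squares(lambda P:np.concatenate([(fk(d[0],P,s4)[0]-d[1])*d[3] for d in D]+[1e-4*np.array(P)]),x0)
        print(r.x.round(4),r.cost, [np.abs(fk(d[0],r.x,s4)[0]-d[1]).max().round(4) for d in D])
E
```

```text
[ 18.25   2.71 -58.24  95.38 -10.7  -21.21]
1 [array([ 0., -0.,  0.]), array([-0.,  0.,  0.]), array([0.001, 0.001, 0.   ]), array([-0.169,  0.326, -0.007]), array([-0.116,  0.351, -0.   ])]
[array([ 0.54, -0.84]), array([-0.58,  0.81]), array([-0.73,  0.69]), array([-0.66,  0.68]), array([-0.5 ,  0.79])]
[ 6.035e-01  6.181e-01  4.432e-01 -4.800e-02  7.588e-01 -1.923e-01
  5.000e-04  3.030e-02] 2.873905847197403e-05 [np.float64(0.0007), np.float64(0.0009), np.float64(0.0221), np.float64(0.0896), np.float64(0.0007)]
[ 6.035e-01  6.181e-01  4.432e-01 -4.800e-02  7.588e-01 -1.923e-01
  5.000e-04  3.030e-02] 2.8739058471975458e-05 [np.float64(0.0007), np.float64(0.0009), np.float64(0.0221), np.float64(0.0896), np.float64(0.0007)]
-1 [array([ 0., -0.,  0.]), array([-0.,  0.,  0.]), array([0.001, 0.001, 0.   ]), array([-0.012, -0.01 , -0.007]), array([-0., -0., -0.])]
[array([ 0., -1.]), array([ 0., -1.]), array([-0., -1.]), array([-0., -1.]), array([-0., -1.])]
[ 1.982e-01  6.012e-01  4.632e-01  4.000e-04  3.773e-01 -1.000e-04
 -1.917e-01  3.000e-04] 2.007629767314611e-07 [np.float64(0.0002), np.float64(0.0002), np.float64(0.0008), np.float64(0.0083), np.float64(0.0)]
[ 1.982e-01  6.012e-01  4.632e-01  4.000e-04  3.773e-01 -1.000e-04
 -1.917e-01  3.000e-04] 2.0076297673051353e-07 [np.float64(0.0002), np.float64(0.0002), np.float64(0.0008), np.float64(0.0083), np.float64(0.0)]
```

```bash
cat >> kin.py <<'E'
P0=[.1982,.6012,.4632,.0004,.3773,-.0001,-.1917,.0003]
LO=np.array([-176,-82,-58.28,-173.87,-174.79,-173.66]);HI=np.array([176,121.7,71.7,95.5,-.11,173.66])
K=np.array([[0,0,1],[0,-1,0],[1,0,0]])  # tool axes in T: x=-z? fixed below
def tool(q):
    p,T=fk(q,P0,-1); M=T.as_matrix()
    return p,np.column_stack([-M[:,2],-M[:,1],M[:,0]]) # x_tool=-zT, z_tool=xT, y=z x x
def ik(p,G,n=25,seed=0):
    rng=np.random.default_rng(seed); out=[]
    def f(q):
        a,M=tool(q); return np.concatenate([(a-p)*10,R.from_matrix(M@G.T).as_rotvec()])
    for i in range(n):
        q0=np.array([rng.uniform(-60,60),rng.uniform(-20,60),rng.uniform(-55,30),rng.uniform(-170,94),rng.uniform(-110,-5),rng.uniform(-170,170)])
        r=least_squares(f,q0,bounds=(LO-1e-6,HI+1e-6),x_scale=50,max_nfev=150)
        if r.cost<1e-7 and not any(np.abs(r.x-o).max()<2 for o in out): out.append(r.x)
    return out
def rest_tool(yaw,tilt,f):
    A=R.from_euler("z",yaw,degrees=True).as_matrix()@R.from_euler("y",-tilt,degrees=True).as_matrix()
    return A@np.array([[0,f,0],[f,0,0],[0,0,-1]])
E
python3 - <<'E'
from kin import *
for d in D: p,M=tool(d[0]); print(np.abs(M-R.from_euler("xyz",d[2],degrees=True).as_matrix()).max().round(3),end=" ")
print()
S=R.from_euler("y",-35,degrees=True).as_matrix()
for nm,t,yaw in (("Y",[.5855,.1376,.045],.3),("B",[.56,-.18,.045],0)):
  for tilt in (35,25,15,5):
    for f in (1,-1):
      for z in (10,40):
        p=np.array(t)+S@np.array([.0607,0,z/1000]); print(nm,tilt,f,z,[s.round(0).astype(int).tolist() for s in ik(p,rest_tool(yaw,tilt,f),12)])
E
```

```text
2.0 1.826 1.814 1.767 Traceback (most recent call last):
  File "<stdin>", line 9, in <module>
  File "kin.py", line 28, in ik
    r=least_squares(f,q0,bounds=(LO-1e-6,HI+1e-6),x_scale=50,max_nfev=150)
    return func(*args, **kwargs)
    vector_fun = VectorFunction(
        fun_wrapped,
    ...<6 lines>...
        workers=workers
    )
    self._update_fun()
    ~~~~~~~~~~~~~~~~^^
    self.f = self.fun_wrapped(xp_copy(self.x))
             ~~~~~~~~~~~~~~~~^^^^^^^^^^^^^^^^^
    return np.atleast_1d(self.fun(x))
                         ~~~~~~~~^^^
    return self.f(x, *self.args, **self.kwargs)
           ~~~~~~^^^^^^^^^^^^^^^^^^^^^^^^^^^^^^
  File "kin.py", line 25, in f
    a,M=tool(q); return np.concatenate([(a-p)*10,R.from_matrix(M@G.T).as_rotvec()])
                                                 ~~~~~~~~~~~~~^^^^^^^
  File "scipy/spatial/transform/_rotation.pyx", line 1143, in scipy.spatial.transform._rotation.Rotation.from_matrix
ValueError: Non-positive determinant (left-handed or null coordinate frame) in rotation matrix 0: [[ 0.56240543 -0.57978825 -0.58953008]
 [-0.53459716  0.28894979 -0.79417498]
 [-0.63079792 -0.76180943  0.14744622]].
```

```bash
sed -i 's/-M\[:,1\],M/M[:,1],M/' kin.py
python3 - <<'E'
from kin import *
for d in D: p,M=tool(d[0]); print(np.abs(M-R.from_euler("xyz",d[2],degrees=True).as_matrix()).max().round(3),end=" ")
print()
S=R.from_euler("y",-35,degrees=True).as_matrix()
for nm,t,yaw in (("Y",[.5855,.1376,.045],.3),("B",[.56,-.18,.045],0)):
  for tilt in (35,25,15,5):
    for f in (1,-1):
      for z in (10,50):
        p=np.array(t)+S@np.array([.0607,0,z/1000]); print(nm,tilt,f,z,[s.round(0).astype(int).tolist() for s in ik(p,rest_tool(yaw,tilt,f),12)])
E
```

```text
0.0 0.0 0.001 0.012 
Y 35 1 10 []
Y 35 1 50 []
Y 35 -1 10 []
Y 35 -1 50 []
Y 25 1 10 []
Y 25 1 50 []
Y 25 -1 10 []
Y 25 -1 50 [[26, 9, -54, 66, -12, 0]]
Y 15 1 10 [[34, 17, -33, 18, -28, -138]]
Y 15 1 50 [[36, 13, -33, 16, -32, -138]]
Y 15 -1 10 [[34, 17, -33, 18, -28, 42]]
Y 15 -1 50 [[36, 13, -33, 16, -32, 42]]
Y 5 1 10 [[31, 22, -19, 4, -45, -123]]
Y 5 1 50 [[32, 18, -20, 4, -48, -124]]
Y 5 -1 10 [[31, 22, -19, 4, -45, 57]]
Y 5 -1 50 [[32, 18, -20, 4, -48, 56]]
B 35 1 10 []
B 35 1 50 []
B 35 -1 10 []
B 35 -1 50 []
B 25 1 10 [[2, 13, -37, 3, -14, -94]]
B 25 1 50 [[2, 9, -38, 2, -19, -93]]
B 25 -1 10 [[2, 13, -37, 3, -14, 86]]
B 25 -1 50 [[2, 9, -38, 2, -19, 87]]
B 15 1 10 [[1, 16, -28, 1, -31, -92]]
B 15 1 50 [[1, 12, -29, 1, -34, -92]]
B 15 -1 10 [[1, 16, -28, 1, -31, 88]]
B 15 -1 50 [[1, 12, -29, 1, -34, 88]]
B 5 1 10 [[1, 21, -19, 0, -45, -91]]
B 5 1 50 [[1, 17, -20, 0, -48, -91]]
B 5 -1 10 [[1, 21, -19, 0, -45, 89]]
B 5 -1 50 [[1, 17, -20, 0, -48, 89]]
```

Run:
```python
from kin import *
from h import ctrl
o=ctrl.get_obs(); T=R.from_euler("xyz",o["orientation"],degrees=True)
G0=R.from_matrix(rest_tool(25,0,-1)); print("back",(G0*T.inv()).as_rotvec(degrees=True).round(2),((np.array([.4486,.2145,.006])-o["tool_pos"])*1000).round(1))
for tl in (-15,-20,-25):
    G=R.from_matrix(rest_tool(25,tl,-1)); print(tl,(G*G0.inv()).as_rotvec(degrees=True).round(2),[s.round(0) for s in ik(np.array([.4486,.2145,.009]),G.as_matrix(),10)])
    print("B",[s.round(0) for s in ik(np.array([.455,-.207,.009]),rest_tool(-15,tl,-1),10)])
```

```text
back [-5.75 31.47 24.7 ] [-143.8   73.8 -159.7]
-15 [-6.34 13.59  0.  ] [array([ 44.,  27., -22.,  -6., -56.,  75.])]
B [array([ -4.,  27., -23.,  -3., -55.,  81.])]
-20 [-8.45 18.13  0.  ] [array([ 43.,  30., -17.,  -7., -62.,  76.])]
B [array([ -5.,  30., -19.,  -4., -61.,  82.])]
-25 [-10.57  22.66   0.  ] [array([ 42.,  33., -13.,  -8., -68.,  77.])]
B [array([ -5.,  33., -15.,  -4., -67.,  83.])]
```

Call:
{"method": "carry_out", "body": {"increments": [[-1.2,6.3,5,-30,15,0,1],[-2.4,12.6,10,-60,30,-10,1],[-3.5,19,15,-90,45,-30,1],[-4.7,25.5,20,-120,62,-60,1],[-5.75,31.47,24.7,-144,74,-100,1],[-5.75,31.47,24.7,-144,74,-130,1],[-5.75,31.47,24.7,-144,74,-148,1],[-5.75,31.47,24.7,-144,74,-148,1],[-5.75,31.47,24.7,-144,74,-150,1]]}}

```text
clock: 16.38
tool_pos: [0.4482, 0.2163, 0.0159]
orientation: [-180.0, -0.0, -64.6]
force: [1.0, 0.3, -2.1]
opening: 0.0439
```

Call:
{"method": "carry_out", "body": {"increments": [[0,0,0,0,0,-6,1],[0,0,0,0,0,-10,1],[0,0,0,0,0,-10,1],[0,0,0,0,0,-10,0.4],[0,0,0,0,0,-10,0],[0,0,0,0,0,-10,0],[-4.6,10,0,-3,-1.5,2,0],[-9.3,19.9,0,-6.4,-3,2,0],[-9.3,19.9,0,-6.4,-3,-8.5,0],[-9.3,19.9,0,-6.4,-3,-8.5,0],[-9.3,19.9,0,-6.4,-3,-8.5,0.6],[-9.3,19.9,0,-6.4,-3,-8.5,1],[-9.3,19.9,0,-6.4,-3,-8.5,1],[-9.3,19.9,0,-6.4,-3,-8.5,1],[-9.3,19.9,0,-6.4,-3,-8.5,1]]}}

```text
clock: 18.25
tool_pos: [0.4419, 0.2135, 0.0076]
orientation: [158.1, 0.1, -64.8]
force: [-0.3, 0.9, 3.9]
opening: 0.044
```

Run:
```python
from h import *
from kin import ik, rest_tool
o=ctrl.get_obs();print(o["tool_pos"],o["orientation"],o["joint_pos"].round(0),o["force"])
ps=[shot("side")]
r=fitctrl(ps,"yellow_controller",[(.448,.2144,25)]);print(r)
im=ps[0]["pixels"].copy()
cv2.polylines(im,[cv2.convexHull(proj(ps[0],ctrlbox([.448,.2155,.0252])[0]).astype(np.int32))],True,(255,0,255),1)
cv2.imwrite("pics/s3.png",cv2.resize(im[130:280,180:380],None,fx=4,fy=4,interpolation=cv2.INTER_CUBIC))
```

```text
[0.44185074 0.21351843 0.00760163] [ 1.58090731e+02  1.34031482e-01 -6.48112035e+01] [ 43.  31. -17.  -7. -64.  77.] [-0.34121297  0.88567509  3.944484  ]
yellow_controller [563]
(array([0.44777864, 0.21867397, 0.02411415]), np.float64(0.611353711790393))
```

View pics/s3.png

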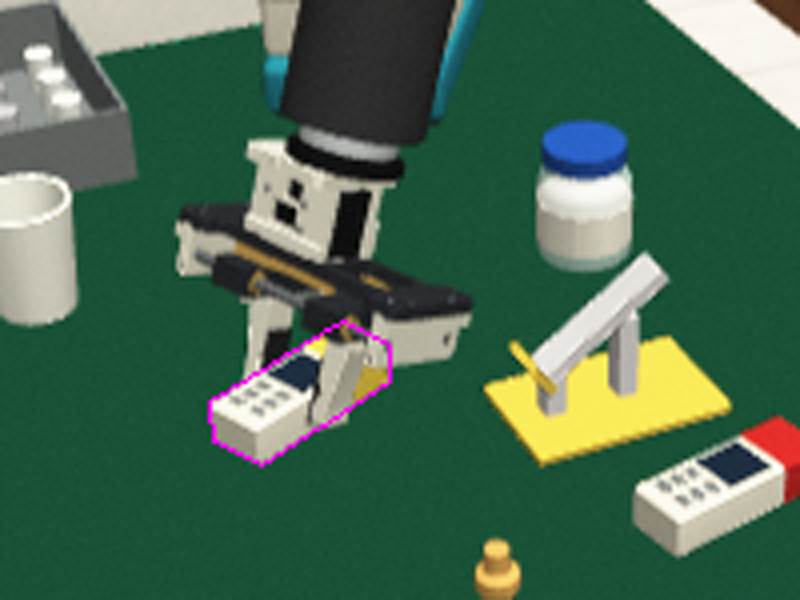

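The picture shows the controller gripped with the tool leaning back, and the predicted box outline (210-390, 320-465) lies on it. Now I plan the move to the rest.

```bash
cat >> h.py <<'E'
def mv(rest,c,cyaw,pts,tcp=None,ori=None):
    "rotvec and shifts (mm) taking held controller (origin c, yaw, flat) to rest-frame points"
    from kin import ik
    o=ctrl.get_obs(); A,t=restpose(rest); tcp=o["tool_pos"] if tcp is None else tcp
    M=R.from_euler("xyz",o["orientation"],degrees=True).as_matrix()
    Rg=A@rz(cyaw).T; print("rot",R.from_matrix(Rg).as_rotvec(degrees=True).round(2))
    for q in pts:
        g=t+A@(np.array(q)/1000)+Rg@(tcp-np.array(c)); print(q,((g-tcp)*1000).round(1),[s.round(0).astype(int).tolist() for s in ik(g,Rg@M,5)])
    np.savez("grip.npz",RT=M.T@rz(cyaw),pT=M.T@(np.array(c)-tcp))
def held(rest):
    "present pose of held controller in rest frame"
    g=np.load("grip.npz"); o=ctrl.get_obs(); A,t=restpose(rest); M=R.from_euler("xyz",o["orientation"],degrees=True).as_matrix()
    print("t",o["clock"],"ctrl in rest mm",(A.T@(o["tool_pos"]+M@g["pT"]-t)*1000).round(1),"rot",R.from_matrix(A.T@M@g["RT"]).as_rotvec(degrees=True).round(2),"F_rest",(A.T@o["force"]).round(1),"open",round(o["opening"],4)); return A
E
python3 - <<'E'
from h import *
mv([.5855,.1376,.0003],[.4476,.2162,0],25.19,[(64,0,60),(64,0,12),(63,0,2),(60,0,0)])
E
```

```text
rot [  7.78 -34.4  -24.11]
(64, 0, 60) [152.1 -75.9 125.8] [[36, 12, -31, 12, -37, 45]]
(64, 0, 12) [179.6 -75.7  86.5] [[34, 17, -31, 13, -32, 46]]
(63, 0, 2) [184.5 -75.7  77.8] [[34, 18, -31, 14, -31, 46]]
(60, 0, 0) [183.2 -75.7  74.4] [[34, 18, -31, 14, -30, 45]]
```

Call:
{"method": "carry_out", "body": {"increments": [[0,0,0,0,0,30,1],[0,0,0,0,0,80,1],[1.9,-8.6,-6,40,-20,120,1],[3.8,-17.2,-12,80,-40,145,1],[5.8,-25.8,-18,120,-60,145,1],[7.78,-34.4,-24.1,145,-76,135,1],[7.78,-34.4,-24.1,152,-76,126,1],[7.78,-34.4,-24.1,165,-76,107,1],[7.78,-34.4,-24.1,179.6,-75.8,86.5,1],[7.78,-34.4,-24.1,179.6,-75.8,86.5,1],[7.78,-34.4,-24.1,179.6,-75.8,86.5,1]]}}

```text
clock: 19.73
tool_pos: [0.6214, 0.1378, 0.0938]
orientation: [-167.0, 0.1, -89.6]
force: [0.3, 1.1, -3.4]
opening: 0.0436
```

Run:
```python
from h import *
Y=[.5855,.1376,.0003]; A=held(Y); print(ctrl.get_obs()["force"])
for d in [(0,0,-10),(-3,0,0)]: print(d,A@np.array(d))
p=shot("side"); im=p["pixels"].copy()
cv2.imwrite("pics/s4.png",cv2.resize(im[130:280,230:430],None,fx=4,fy=4,interpolation=cv2.INTER_CUBIC))
```

```text
t 19.725 ctrl in rest mm [63.7 -0.  11.7] rot [-0.02  0.07  0.04] F_rest [-1.7  1.1 -2.9] open 0.0436
[ 0.29258315  1.05435524 -3.3776994 ]
(0, 0, -10) [ 5.73568574  0.03003225 -8.19152044]
(-3, 0, 0) [-2.45742245 -0.01286715 -1.72072931]
```

View pics/s4.png

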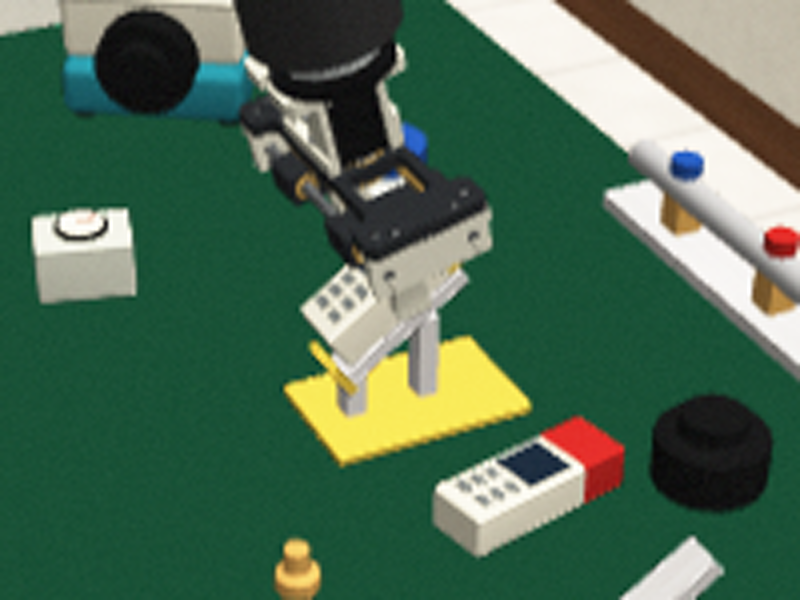

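The controller hangs parallel just above the rail, its foot just inside the lip (crop (345,350)). I lower it in small steps and watch the force.

Call:
{"method": "carry_out", "body": {"increments": [[0,0,0,2.9,0,-4.1,1],[0,0,0,5.1,0,-7.4,1],[0,0,0,5.4,0,-7.8,1],[0,0,0,5.4,0,-7.8,1]]}}

```text
clock: 20.27
tool_pos: [0.6268, 0.1377, 0.0861]
orientation: [-166.9, 0.1, -89.6]
force: [-1.0, 0.3, -3.3]
opening: 0.0436
```

```bash
python3 -c "
from h import *
held([.5855,.1376,.0003])"
```

```text
t 20.275 ctrl in rest mm [63.7 -0.2  2.4] rot [-0.    0.01 -0.  ] F_rest [-2.7  0.3 -2.1] open 0.0436
```

Call:
{"method": "carry_out", "body": {"increments": [[0,0,0,0.6,0,-0.8,1],[0,0,0,0.6,0,-0.8,1]]}}

```text
clock: 20.52
tool_pos: [0.6274, 0.1377, 0.0853]
orientation: [-166.9, 0.1, -89.6]
force: [-0.0, 0.1, -2.6]
opening: 0.0441
```

```bash
python3 -c "
from h import *
held([.5855,.1376,.0003])"
```

```text
t 20.525 ctrl in rest mm [63.8 -0.1  1.3] rot [ 0.    0.01 -0.  ] F_rest [-1.5  0.1 -2.1] open 0.0441
```

Call:
{"method": "carry_out", "body": {"increments": [[0,0,0,0.6,0,-0.8,1],[0,0,0,0.6,0,-0.8,1]]}}

```text
clock: 20.78
tool_pos: [0.6279, 0.1377, 0.0848]
orientation: [-166.9, 0.1, -89.6]
force: [-3.8, 0.5, 2.3]
opening: 0.0434
```

Call:
{"method": "carry_out", "body": {"increments": [[0,0,0,0.6,0,-0.8,1],[0,0,0,0.6,0,-0.8,1]]}}

```text
clock: 21.02
tool_pos: [0.628, 0.1377, 0.0847]
orientation: [-166.9, 0.1, -89.6]
force: [-11.3, 1.0, 11.8]
opening: 0.044
```

```bash
python3 -c "
from h import *
held([.5855,.1376,.0003])"
```

```text
t 21.025 ctrl in rest mm [63.9 -0.1  0.6] rot [-0.    0.01  0.  ] F_rest [-2.4  1.  16.2] open 0.044
```

Contact at 0.6 mm above nominal. I ease off and slide down to the lip.

Call:
{"method": "carry_out", "body": {"increments": [[0,0,0,-0.4,0,0.6,1],[0,0,0,-2.9,0,-1.1,1],[0,0,0,-2.9,0,-1.1,1]]}}

```text
clock: 21.4
tool_pos: [0.6269, 0.1382, 0.084]
orientation: [-166.8, 0.2, -89.6]
force: [-2.7, -0.5, 7.1]
opening: 0.0441
```

Call:
{"method": "carry_out", "body": {"increments": [[0,0,0,-0.8,0,-0.6,1],[0,0,0,-0.8,0,-0.6,1]]}}

```text
clock: 21.65
tool_pos: [0.6266, 0.1384, 0.0838]
orientation: [-166.7, 0.2, -89.6]
force: [-1.5, -0.7, 7.8]
opening: 0.044
```

```bash
python3 -c "
from h import *
held([.5855,.1376,.0003])"
```

```text
t 21.65 ctrl in rest mm [62.3  0.5  0.6] rot [ 0.09 -0.2  -0.01] F_rest [ 3.2 -0.7  7.3] open 0.044
```

Call:
{"method": "carry_out", "body": {"increments": [[0,0,0,-0.5,0,0.7,1],[0,0,0,-0.5,0,0.7,1]]}}

```text
clock: 21.9
tool_pos: [0.6241, 0.1375, 0.0822]
orientation: [-167.0, 0.1, -89.6]
force: [0.4, -0.1, -2.3]
opening: 0.0438
```

```bash
python3 -c "
from h import *
held([.5855,.1376,.0003])"
```

```text
t 21.9 ctrl in rest mm [59.3 -0.3  0.7] rot [-0.02  0.05 -0.  ] F_rest [-1.  -0.1 -2.1] open 0.0438
```

Call:
{"method": "carry_out", "body": {"increments": [[0,0,0,-0.8,0,-0.6,1],[0,0,0,-1.2,0,-0.9,1],[0,0,0,-1.2,0,-0.9,1]]}}

```text
clock: 22.28
tool_pos: [0.623, 0.1376, 0.0815]
orientation: [-167.0, 0.1, -89.6]
force: [0.8, 0.1, -3.1]
opening: 0.0435
```

```bash
python3 -c "
from h import *
held([.5855,.1376,.0003])
p=shot('side'); cv2.imwrite('pics/s5.png',cv2.resize(p['pixels'][175:235,290:370],None,fx=8,fy=8,interpolation=cv2.INTER_CUBIC))"
```

```text
t 22.275 ctrl in rest mm [58.  -0.2  0.8] rot [-0.01  0.03  0.  ] F_rest [-1.2  0.1 -3. ] open 0.0435
```

Call:
{"method": "carry_out", "body": {"increments": [[0,0,0,-0.8,0,-0.6,1],[0,0,0,-1.2,0,-0.9,1],[0,0,0,-1.2,0,-0.9,1]]}}

```text
clock: 22.7
tool_pos: [0.6225, 0.1378, 0.0813]
orientation: [-166.9, 0.1, -89.6]
force: [3.4, -2.1, -0.7]
opening: 0.0439
```

```bash
python3 -c "
from h import *
held([.5855,.1376,.0003])"
```

```text
t 22.7 ctrl in rest mm [57.5  0.   0.9] rot [ 0.02 -0.05 -0.  ] F_rest [ 2.4 -2.1 -2.6] open 0.0439
```

Lip contact is confirmed: along-slope force +2.4 N, up from −1.2. I settle it by 0.4 mm, open and withdraw along the tool axis.

Call:
{"method": "carry_out", "body": {"increments": [[0,0,0,0.25,0,-0.35,1],[0,0,0,0.25,0,-0.35,1],[0,0,0,0.25,0,-0.35,0.4],[0,0,0,0.25,0,-0.35,0.1],[0,0,0,0.25,0,-0.35,0],[0,0,0,0.25,0,-0.35,0],[0,0,0,-4,0,20,0],[0,0,0,-13,0,60,0],[0,0,0,-26,0,115,0],[0,0,0,-26,0,115,0]]}}

```text
clock: 23.95
tool_pos: [0.5978, 0.1391, 0.2013]
orientation: [-166.5, 0.4, -89.6]
force: [0.2, 0.3, -1.0]
opening: 0.0876
```

```bash
python3 -c "
from h import *
o=ctrl.get_obs();print(o['clock'],o['tool_pos'],o['orientation'],o['joint_pos'].round(0))
p=shot('side')
ms=ctrl.outline_of(p,'yellow_controller')
for m in ms[:2]:
    print(m['confidence'],np.argwhere(m['pixels']).mean(0))
m=ms[0]['pixels']
def f(v): return [cbox_in([v[0],v[1],v[2]],(60,0,0))]
print(fit([p],[m],f,[.5855,.1376,.0003],[.006,.006,.006]))
im=p['pixels'].copy(); cv2.polylines(im,[cv2.convexHull(proj(p,cbox_in([.5835,.1376,.0003],(60,0,0))).astype(np.int32))],True,(255,0,255),1)
cv2.imwrite('pics/s6.png',cv2.resize(im[170:250,280:380],None,fx=7,fy=7,interpolation=cv2.INTER_CUBIC))"
```

```text
23.95 [0.59782596 0.13914767 0.20127311] [-166.49899837    0.36236396  -89.56339597] [ 36.   8. -25.  10. -46.  48.]
0.59 [202.02998966 328.97518097]
(array([ 0.58266132,  0.1399374 , -0.00153393]), np.float64(0.9327485380116959))
```

View pics/s6.png

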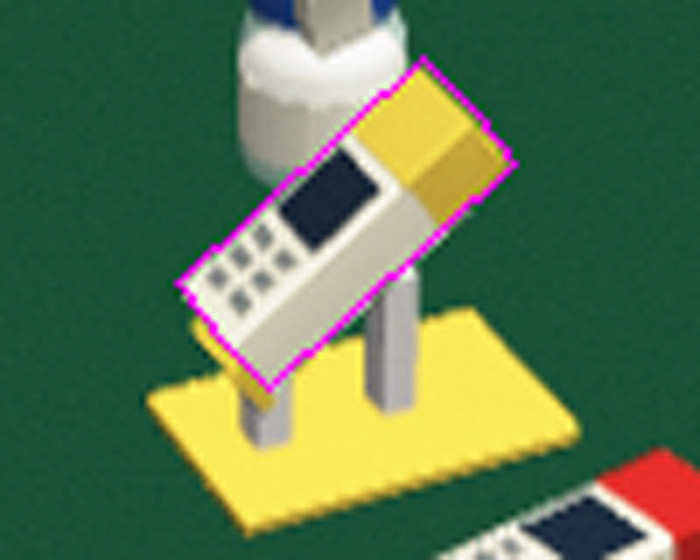

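The yellow controller sits on the rail with its foot at the lip (crop (265,385)), on the predicted home outline. Now I move over to view the blue ones.

Call:
{"method": "carry_out", "body": {"increments": [[0,6,0,0,-20,50,0],[0,13.3,0,-35,-80,100,0],[0,13.3,-0.4,-73,-140,100,0],[0,13.3,-0.4,-73,-200,100,0],[0,13.3,-0.4,-73,-260,100,0],[0,13.3,-0.4,-73,-329,100,0],[0,13.3,-0.4,-73,-329,100,0],[0,13.3,-0.4,-73,-329,100,0],[0,13.3,-0.4,-73,-329,100,0]]}}

```text
clock: 25.18
tool_pos: [0.5227, -0.1911, 0.2946]
orientation: [179.6, 0.2, -90.1]
force: [0.1, -0.0, -0.1]
opening: 0.0875
```

Run:
```python
from h import *
o=ctrl.get_obs();print(o["clock"],o["tool_pos"],o["orientation"],o["joint_pos"].round(0))
p=shot("wrist"); ms=ctrl.outline_of(p,"blue_rest"); m=ms[0]["pixels"]; print(ms[0]["confidence"],m.sum())
r=max((fit([p],[m],restpolys,[.56,-.18,a],[.015,.015,.01]) for a in (-.02,0,.02)),key=lambda r:r[1]); print(r)
c=fitctrl([p],"blue_controller",[(.455,-.207,-15)]); print(c)
im=p["pixels"].copy()
cc,_=cv2.findContours(m.astype(np.uint8),0,1); cv2.drawContours(im,cc,-1,(0,0,255),1)
for X in restpolys(r[0])+ctrlbox(c[0]): cv2.polylines(im,[cv2.convexHull(proj(p,X).astype(np.int32))],True,(255,0,255),1)
cv2.imwrite("pics/w3.png",cv2.resize(im[:300,120:520],None,fx=2,fy=2,interpolation=0))
```

```text
25.175 [ 0.52274917 -0.19109252  0.29459902] [ 1.79644894e+02  1.64814488e-01 -9.00898110e+01] [ -0.   7.  -8.  -0. -75.  90.]
0.61 2811
(array([ 5.72247827e-01, -1.76063769e-01, -2.66043316e-04]), np.float64(0.9417442261289211))
blue_controller [3501]
(array([ 0.45718397, -0.20789489, -0.01799818]), np.float64(0.9264355649642763))
```

View pics/w3.png

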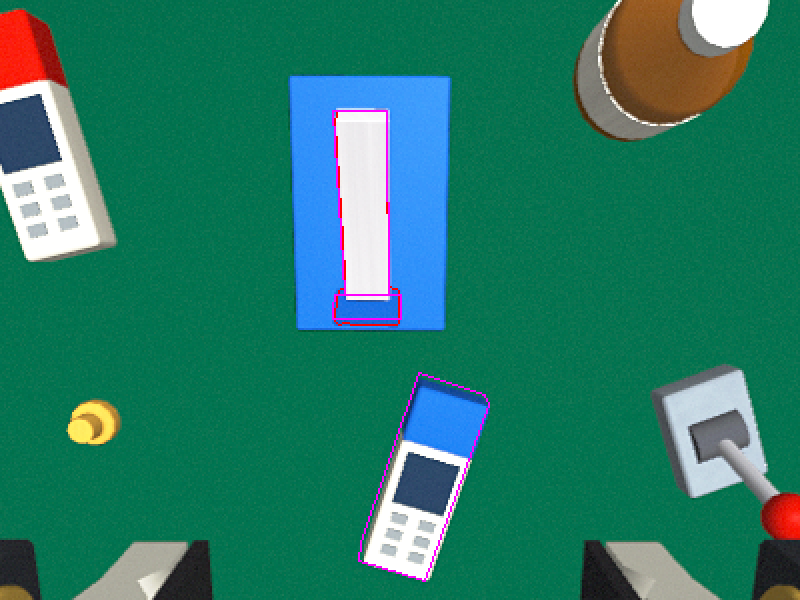

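The blue rest's rail (crop (365,110-300)) and the blue controller (425,475) match their fits; the lip is perhaps 2 mm lower than fitted. I work out a grasp with a 15° lean.

Run:
```python
from h import *
from kin import ik,rest_tool
o=ctrl.get_obs(); T=R.from_euler("xyz",o["orientation"],degrees=True)
G=rest_tool(-17,-15,-1); g=np.array([.4513,-.2061,.007])
print((R.from_matrix(G)*T.inv()).as_rotvec(degrees=True).round(2),((g-o["tool_pos"])*1000).round(1),[s.round(0) for s in ik(g,G,6)])
S=rest_tool(0,20,-1)
for z in (.06,.005): print([s.round(0) for s in ik(np.array([.571,-.176,.045])+R.from_euler("y",-35,degrees=True).apply([.055,0,z]),S,6)])
```

```text
[  2.03  14.65 -16.9 ] [ -71.8  -15.6 -288.5] [array([ -4.,  27., -23.,  -4., -55.,  80.])]
[array([  2.,  10., -33.,   1., -27.,  87.])]
[array([  2.,  16., -32.,   2., -22.,  87.])]
```

Call:
{"method": "carry_out", "body": {"increments": [[0.5,4,-5,-20,-4,-60,0],[1,8,-10,-40,-8,-115,0],[2,14.6,-16.9,-60,-15,-170,0],[2,14.6,-16.9,-72,-15.6,-220,0],[2,14.6,-16.9,-72,-15.6,-265,0],[2,14.6,-16.9,-72,-15.6,-265,0],[2,14.6,-16.9,-72,-15.6,-265,0]]}}

```text
clock: 26.2
tool_pos: [0.4524, -0.2068, 0.0324]
orientation: [165.2, -0.1, -107.0]
force: [0.4, -0.2, 0.2]
opening: 0.0879
```

Run:
```python
from h import *
from kin import rest_tool
o=ctrl.get_obs(); T=R.from_euler("xyz",o["orientation"],degrees=True)
print(o["clock"],(R.from_matrix(rest_tool(-17,-15,-1))*T.inv()).as_rotvec(degrees=True).round(2),((np.array([.4513,-.2061,.007])-o["tool_pos"])*1000).round(1))
```

```text
26.2 [ 0.11  0.16 -0.02] [ -1.1   0.7 -25.4]
```

Call:
{"method": "carry_out", "body": {"increments": [[0,0,0,-1,0.7,-15,0],[0,0,0,-1,0.7,-25,0],[0,0,0,-1,0.7,-25.4,0],[0,0,0,-1,0.7,-25.4,0.6],[0,0,0,-1,0.7,-25.4,1],[0,0,0,-1,0.7,-25.4,1],[0,0,0,-1,0.7,-25.4,1],[0,0,0,-1,0.7,-25.4,1]]}}

```text
clock: 27.2
tool_pos: [0.4501, -0.2061, 0.0055]
orientation: [165.1, -0.0, -107.1]
force: [-0.4, 0.1, -0.4]
opening: 0.0438
```

Run:
```python
from h import *
o=ctrl.get_obs();print(o["tool_pos"],o["orientation"],o["force"])
ps=[shot("side")]
r=fitctrl(ps,"blue_controller",[(.456,-.207,-17)]);print(r)
# lateral position fixed by jaws: tcp projected on y_c; along x_c from earlier fits
yaw=o["orientation"][2]+90; xc=rz(yaw)[:,0]; tp=np.array([*o["tool_pos"][:2],0])
for e in ([.4572,-.2079,0],[.4547,-.2071,0],[*r[0][:2],0]): print("along x_c from tcp mm",((np.array(e)-tp)@xc*1000).round(1))
a=.0048; c=tp+a*xc; print(c)
mv([.571,-.176,-.0003],c,yaw,[(64,0,60),(64,0,12),(63,0,2)])
```

```text
[ 0.45005937 -0.20614532  0.00554412] [ 1.65091788e+02 -3.96763683e-02 -1.07070943e+02] [-0.38899943  0.13452231 -0.36914956]
blue_controller [506]
(array([ 0.45163968, -0.19976519, -0.01008129]), np.float64(0.3057401812688822))
along x_c from tcp mm 7.3
along x_c from tcp mm 4.7
along x_c from tcp mm -0.4
[ 0.45464789 -0.20755438  0.        ]
rot [ -5.3  -34.72  16.24]
(64, 0, 60) [131.8  30.1 127.1] [[2, 9, -33, 2, -28, 86]]
(64, 0, 12) [159.4  29.9  87.8] [[2, 15, -32, 2, -23, 86]]
(63, 0, 2) [164.3  29.9  79. ] [[2, 16, -32, 2, -22, 86]]
```

Call:
{"method": "carry_out", "body": {"increments": [[0,0,0,0,0,30,1],[0,0,0,0,0,80,1],[-1.5,-10,4.5,35,8,120,1],[-3,-20,9,70,16,140,1],[-4.3,-28,13,105,24,145,1],[-5.3,-34.72,16.24,125,30,137,1],[-5.3,-34.72,16.24,132,30,127,1],[-5.3,-34.72,16.24,145,30,108,1],[-5.3,-34.72,16.24,159.5,30,88,1],[-5.3,-34.72,16.24,159.5,30,88,1],[-5.3,-34.72,16.24,159.5,30,88,1]]}}

```text
clock: 28.68
tool_pos: [0.6093, -0.1765, 0.0931]
orientation: [-160.0, -0.0, -90.4]
force: [0.7, 0.0, -2.5]
opening: 0.0432
```

Run:
```python
from h import *
B=[.571,-.176,-.0003]; A=held(B); print(A[:,0],A[:,2])
g=np.load("grip.npz")
p=shot("side"); im=p["pixels"].copy()
for X in restpolys(B): cv2.polylines(im,[cv2.convexHull(proj(p,X).astype(np.int32))],True,(255,0,255),1)
cv2.imwrite("pics/s7.png",cv2.resize(im[230:330,330:450],None,fx=6,fy=6,interpolation=cv2.INTER_CUBIC))
```

```text
t 28.675 ctrl in rest mm [63.7 -0.2 11.9] rot [-0.03  0.13 -0.04] F_rest [-0.9  0.1 -2.4] open 0.0432
[ 0.81914082 -0.00428905  0.57357644] [-0.57356857  0.00300323  0.81915204]
```

View pics/s7.png

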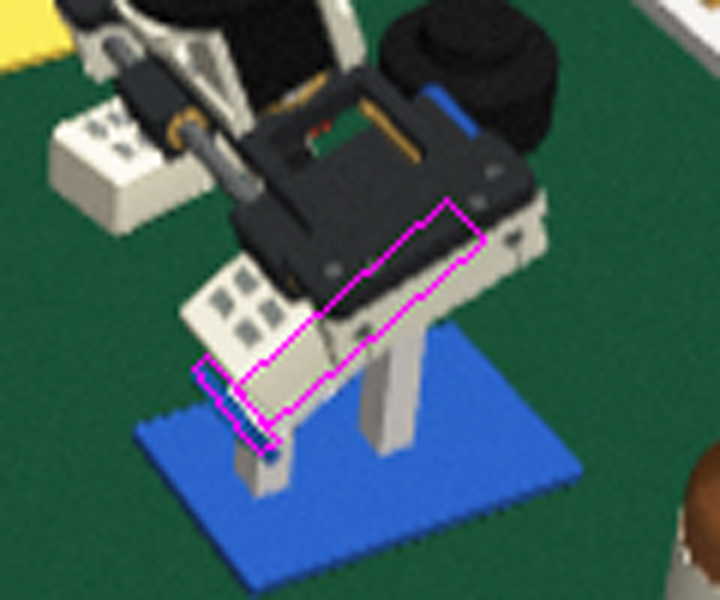

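The controller is parallel above the rail with its foot inside the lip (crop (240,410)). Lowering the same way.

Call:
{"method": "carry_out", "body": {"increments": [[0,0,0,2.9,0.2,-4.1,1],[0,0,0,5.2,0.2,-7.4,1],[0,0,0,5.7,0.2,-8.2,1],[0,0,0,5.7,0.2,-8.2,1]]}}

```text
clock: 29.22
tool_pos: [0.6151, -0.176, 0.0852]
orientation: [-159.9, -0.0, -90.3]
force: [-0.2, -0.1, -2.2]
opening: 0.0438
```

Call:
{"method": "carry_out", "body": {"increments": [[0,0,0,0.5,0,-0.7,1],[0,0,0,0.5,0,-0.7,1]]}}

```text
clock: 29.48
tool_pos: [0.6157, -0.176, 0.0846]
orientation: [-159.9, -0.0, -90.3]
force: [-0.4, -0.3, -2.3]
opening: 0.0438
```

```bash
python3 -c "
from h import *
held([.571,-.176,-.0003])"
```

```text
t 29.475 ctrl in rest mm [64.2  0.3  1.3] rot [-0.   -0.   -0.01] F_rest [-1.6 -0.3 -1.7] open 0.0438
```

Call:
{"method": "carry_out", "body": {"increments": [[0,0,0,0.5,0,-0.7,1],[0,0,0,0.5,0,-0.7,1]]}}

```text
clock: 29.72
tool_pos: [0.6162, -0.176, 0.0839]
orientation: [-159.9, -0.0, -90.3]
force: [-0.1, -0.8, -1.0]
opening: 0.0436
```

Call:
{"method": "carry_out", "body": {"increments": [[0,0,0,0.5,0,-0.7,1],[0,0,0,0.5,0,-0.7,1]]}}

```text
clock: 29.98
tool_pos: [0.6164, -0.176, 0.0837]
orientation: [-159.9, -0.0, -90.3]
force: [-4.8, 1.0, 5.1]
opening: 0.0435
```

```bash
python3 -c "
from h import *
held([.571,-.176,-.0003])"
```

```text
t 29.975 ctrl in rest mm [64.2  0.3  0.1] rot [-0.    0.01 -0.01] F_rest [-1.   1.   6.9] open 0.0435
```

Contact. I back off 0.7 mm and slide down 3 mm, then on in small steps until the lip pushes back.

Call:
{"method": "carry_out", "body": {"increments": [[0,0,0,-0.5,0,0.7,1],[0,0,0,-2.1,0,-0.4,1],[0,0,0,-3.0,0,-1.0,1],[0,0,0,-3.0,0,-1.0,1]]}}

```text
clock: 30.48
tool_pos: [0.6136, -0.176, 0.082]
orientation: [-159.9, -0.0, -90.3]
force: [-0.1, -0.9, -2.6]
opening: 0.0436
```

```bash
python3 -c "
from h import *
held([.571,-.176,-.0003])"
```

```text
t 30.475 ctrl in rest mm [60.8  0.3  0.3] rot [-0.    0.03 -0.  ] F_rest [-1.6 -0.9 -2.1] open 0.0436
```

Call:
{"method": "carry_out", "body": {"increments": [[0,0,0,-0.8,0,-0.6,1],[0,0,0,-0.8,0,-0.6,1]]}}

```text
clock: 30.72
tool_pos: [0.6128, -0.176, 0.0815]
orientation: [-159.9, -0.0, -90.3]
force: [-1.0, 0.7, -1.7]
opening: 0.0438
```

```bash
python3 -c "
from h import *
held([.571,-.176,-.0003])"
```

```text
t 30.725 ctrl in rest mm [60.   0.2  0.3] rot [-0.    0.02 -0.01] F_rest [-1.8  0.7 -0.8] open 0.0438
```

Call:
{"method": "carry_out", "body": {"increments": [[0,0,0,-0.8,0,-0.5,1],[0,0,0,-1.2,0,-0.8,1],[0,0,0,-1.2,0,-0.8,1]]}}

```text
clock: 31.1
tool_pos: [0.6116, -0.176, 0.0808]
orientation: [-159.9, -0.0, -90.3]
force: [-0.1, -0.4, -1.8]
opening: 0.0438
```

```bash
python3 -c "
from h import *
held([.571,-.176,-.0003])"
```

```text
t 31.1 ctrl in rest mm [58.6  0.2  0.4] rot [-0.    0.01 -0.  ] F_rest [-1.2 -0.4 -1.4] open 0.0438
```

Call:
{"method": "carry_out", "body": {"increments": [[0,0,0,-0.8,0,-0.6,1],[0,0,0,-0.8,0,-0.6,1]]}}

```text
clock: 31.35
tool_pos: [0.6108, -0.176, 0.0801]
orientation: [-159.9, -0.0, -90.3]
force: [-0.4, -1.5, -2.4]
opening: 0.0438
```

```bash
python3 -c "
from h import *
held([.571,-.176,-.0003])"
```

```text
t 31.35 ctrl in rest mm [57.5  0.2  0.4] rot [-0.    0.01 -0.01] F_rest [-1.7 -1.5 -1.7] open 0.0438
```

Call:
{"method": "carry_out", "body": {"increments": [[0,0,0,-0.8,0,-0.6,1],[0,0,0,-0.8,0,-0.6,1]]}}

```text
clock: 31.6
tool_pos: [0.6107, -0.176, 0.08]
orientation: [-159.8, -0.0, -90.3]
force: [0.5, 0.0, -0.8]
opening: 0.0435
```

Call:
{"method": "carry_out", "body": {"increments": [[0,0,0,-0.8,0,-0.6,1],[0,0,0,-0.8,0,-0.6,1]]}}

```text
clock: 31.85
tool_pos: [0.6107, -0.176, 0.08]
orientation: [-159.8, -0.0, -90.3]
force: [3.0, -0.2, 3.0]
opening: 0.0438
```

```bash
python3 -c "
from h import *
held([.571,-.176,-.0003])"
```

```text
t 31.85 ctrl in rest mm [57.4  0.3  0.4] rot [ 0.   -0.16  0.02] F_rest [ 4.2 -0.2  0.7] open 0.0438
```

The lip pushes back (+4 N). I relieve it slightly, open, and withdraw along the tool axis.

Call:
{"method": "carry_out", "body": {"increments": [[0,0,0,0.8,0,0.1,1],[0,0,0,0.8,0,0.1,1],[0,0,0,0.8,0,0.1,0.4],[0,0,0,0.8,0,0.1,0.1],[0,0,0,0.8,0,0.1,0],[0,0,0,0.8,0,0.1,0],[0,0,0,-6,0,20,0],[0,0,0,-20,0,60,0],[0,0,0,-38,0,110,0],[0,0,0,-38,0,110,0],[0,0,0,-38,0,110,0]]}}

```text
clock: 33.22
tool_pos: [0.571, -0.1759, 0.189]
orientation: [-159.9, -0.0, -90.3]
force: [0.3, -0.6, 0.7]
opening: 0.0876
```

Run:
```python
from h import *
o=ctrl.get_obs();print(o["clock"],o["tool_pos"],o["orientation"],o["joint_pos"].round(0))
p=shot("side"); sc=shot("scene")
for n,v0 in (("blue_controller",[.569,-.176,-.0003]),("yellow_controller",[.5835,.1376,.0003])):
    m=ctrl.outline_of(p,n)[0]["pixels"]
    print(n,fit([p],[m],lambda v:[cbox_in(v,(60,0,0))],v0,[.006,.006,.006]))
for q in (p,sc):
    for n in ("power_tip","power_base"): print(n,[(r["centre"].round(3) if hasattr(r["centre"],"round") else r["centre"],round(r["confidence"],2)) for r in ctrl.search_frame(q,n)[:1]])
# red ball centre by triangulation
pts=[]
for q in (p,sc):
    m=ctrl.outline_of(q,"power_tip")[0]["pixels"]
    h=cv2.cvtColor(q["pixels"],cv2.COLOR_BGR2HSV); red=((h[...,0]<8)|(h[...,0]>172))&(h[...,1]>150)
    b=cv2.dilate(m.astype(np.uint8),np.ones((5,5)))>0; k=np.argwhere(b&red).astype(float)
    lo,hi=k.min(0),k.max(0); pts.append(((lo+hi)/2)[::-1]); print(len(k),pts[-1],hi-lo)
Ps=[q["intrinsics"]@np.hstack([cv2.Rodrigues(np.array(q["rvec"],float))[0],np.array(q["tvec"],float).reshape(3,1)]) for q in (p,sc)]
X=cv2.triangulatePoints(Ps[0],Ps[1],pts[0].reshape(2,1),pts[1].reshape(2,1)); print("ball",(X[:3]/X[3]).ravel())
im=p["pixels"].copy(); cv2.imwrite("pics/s8.png",cv2.resize(im[250:430,310:470],None,fx=3.3,fy=3.3,interpolation=cv2.INTER_CUBIC))
```

```text
33.225 [ 0.57104494 -0.17593749  0.18896983] [-1.59886958e+02 -1.64733431e-02 -9.03387444e+01] [  2.   4. -29.   2. -36.  86.]
blue_controller (array([ 0.56816843, -0.17397388, -0.00143494]), np.float64(0.9274035317200785))
yellow_controller (array([0.57680739, 0.13920026, 0.00113105]), np.float64(0.3798219584569733))
power_tip [([0.4672, -0.3967, 0.1021], 0.7)]
power_base [([0.4748, -0.3948, 0.0254], 0.58)]
power_tip [([0.477, -0.3898, 0.0936], 0.74)]
power_base [([0.4937, -0.39, 0.0267], 0.56)]
184 [381.  373.5] [15. 14.]
124 [127.  291.5] [11. 12.]
ball [ 0.46239793 -0.39275875  0.09596881]
```

View pics/s8.png

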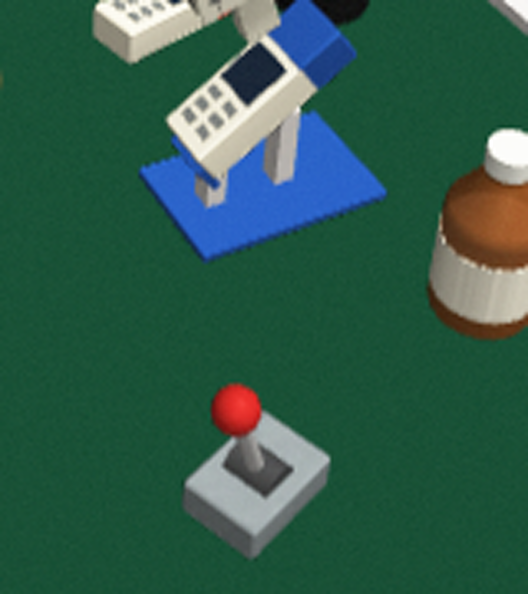

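Blue is home: its foot is at the lip (crop (205,180)) and the fit agrees. The lever leans toward the robot with the ball at crop (237,410), which gives a ball position of (0.462, −0.393, 0.096). I move behind it with the fingers closed.

Call:
{"method": "carry_out", "body": {"increments": [[0,0,0,-40,-10,15,0.3],[-0.8,5,4.5,-80,-50,15,1],[-1.6,10,9,-120,-100,15,1],[-2.4,15,13.5,-156,-150,10,1],[-3.2,19.9,18.1,-158,-200,0,1],[-3.2,19.9,18.1,-158,-232,-30,1],[-3.2,19.9,18.1,-158,-232,-80,1],[-3.2,19.9,18.1,-158,-232,-114,1],[-3.2,19.9,18.1,-158,-232,-114,1],[-3.2,19.9,18.1,-158,-232,-114,1]]}}

```text
clock: 34.98
tool_pos: [0.4142, -0.4086, 0.0763]
orientation: [-179.9, -0.2, -72.0]
force: [0.8, 0.5, 0.3]
opening: 0.0005
```

Run:
```python
from h import *
o=ctrl.get_obs();print(o["clock"],o["tool_pos"],o["orientation"],o["opening"])
p=shot("side"); cv2.imwrite("pics/s9.png",cv2.resize(p["pixels"][270:430,300:460],None,fx=3.3,fy=3.3,interpolation=cv2.INTER_CUBIC))
print(ctrl.search_frame(p,"power_tip")[:1])
for n,v0 in (("blue_controller",[.569,-.176,-.0003]),("yellow_controller",[.5835,.1376,.0003])):
    ms=ctrl.outline_of(p,n)
    for m in ms[:2]: print(n,m["confidence"],fit([p],[m["pixels"]],lambda v:[cbox_in(v,(60,0,0))],v0,[.006,.006,.006]))
```

```text
34.975 [ 0.41422361 -0.40856518  0.07632539] [-179.94261277   -0.22493077  -71.96986631] 0.00047337802561551356
[{'centre': [0.4706, -0.4045, 0.0896], 'confidence': 0.36}]
blue_controller 0.52 (array([ 0.57188749, -0.17584749, -0.00155532]), np.float64(0.16295811518324607))
yellow_controller 0.86 (array([0.58100367, 0.14162604, 0.00160073]), np.float64(0.4822834645669291))
yellow_controller 0.67 (array([5.835e-01, 1.376e-01, 3.000e-04]), np.float64(-0.0))
```

View pics/s9.png

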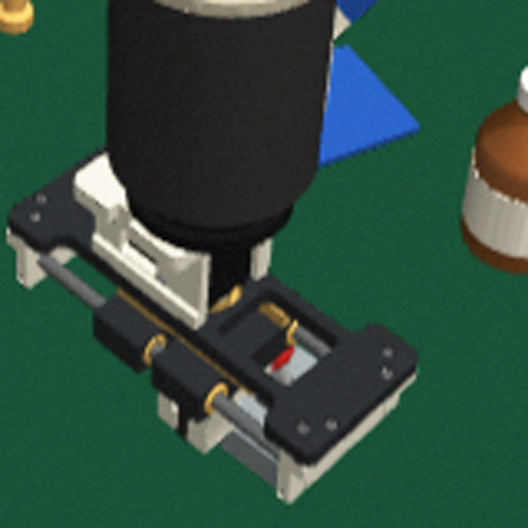

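The fingers are just behind the ball (red at crop (285,358), through the gripper's slot). Pushing along the lever's swing.

Call:
{"method": "carry_out", "body": {"increments": [[0,0,0,12,4,0,1],[0,0,0,24,8,0,1],[0,0,0,33,11,0,1],[0,0,0,42,14,0,1],[0,0,0,51,17,0,1],[0,0,0,60,20,0,1],[0,0,0,68,23,0,1],[0,0,0,76,25,0,1],[0,0,0,80,27,0,1],[0,0,0,80,27,0,1]]}}

```text
clock: 36.42
tool_pos: [0.4936, -0.3808, 0.0749]
orientation: [-180.0, -0.1, -72.0]
force: [0.6, -0.1, -0.3]
opening: 0.0006
```

Call:
{"method": "carry_out", "body": {"increments": [[0,0,0,4,1.3,0,1],[0,0,0,4,1.3,0,1]]}}

```text
clock: 36.67
tool_pos: [0.4974, -0.3797, 0.075]
orientation: [-180.0, -0.1, -72.0]
force: [-1.3, 0.1, 0.1]
opening: 0.0006
```

Call:
{"method": "carry_out", "body": {"increments": [[0,0,0,4,1.3,0,1],[0,0,0,4,1.3,0,1]]}}

```text
clock: 36.92
tool_pos: [0.5016, -0.3784, 0.075]
orientation: [-180.0, -0.1, -72.0]
force: [-0.6, 0.0, -0.0]
opening: 0.0003
```

Call:
{"method": "carry_out", "body": {"increments": [[0,0,0,3,1,0,1],[0,0,0,3,1,0,1]]}}

```text
clock: 37.17
tool_pos: [0.5024, -0.3779, 0.0747]
orientation: [179.8, -0.1, -72.0]
force: [-5.9, -4.2, 2.3]
opening: 0.0008
```

The lever has reached its stop (about 7 N). I back away, rise, and check.

Call:
{"method": "carry_out", "body": {"increments": [[0,0,0,-20,-7,0,1],[0,0,0,-70,-23,0,1],[0,0,0,-90,-15,50,1],[0,0,0,-90,30,110,1],[0,0,0,-80,90,160,1],[0,0,0,-60,150,200,1],[0,0,0,-40,210,230,1],[0,0,0,-30,270,230,1],[0,0,0,-30,330,230,1],[0,0,0,-30,380,230,1],[0,0,0,-30,380,230,1],[0,0,0,-30,380,230,1]]}}

```text
clock: 38.67
tool_pos: [0.4741, 0.004, 0.3052]
orientation: [-179.9, -0.1, -71.8]
force: [0.5, -0.1, -0.1]
opening: 0.0004
```

Run:
```python
from h import *
o=ctrl.get_obs();print(o["clock"],o["tool_pos"],o["force"],np.abs(o["qvel"]).max())
p=shot("side"); sc=shot("scene")
for n,v0 in (("blue_controller",[.569,-.176,-.0003]),("yellow_controller",[.5835,.1376,.0003])):
  for q in (p,sc):
    for m in ctrl.outline_of(q,n)[:1]: print(n,m["confidence"],m["pixels"].sum(),fit([q],[m["pixels"]],lambda v:[cbox_in(v,(60,0,0))],v0,[.006,.006,.006]))
pts=[]
for q in (p,sc):
    r=ctrl.search_frame(q,"power_tip")[:1]; print(r)
    u,v=proj(q,r[0]["centre"])[0].astype(int)
    h=cv2.cvtColor(q["pixels"],cv2.COLOR_BGR2HSV); red=((h[...,0]<8)|(h[...,0]>172))&(h[...,1]>150)
    w=np.zeros_like(red); w[v-22:v+22,u-22:u+22]=1; k=np.argwhere(w&red).astype(float); pts.append(((k.min(0)+k.max(0))/2)[::-1]); print(len(k),pts[-1])
Ps=[q["intrinsics"]@np.hstack([cv2.Rodrigues(np.array(q["rvec"],float))[0],np.array(q["tvec"],float).reshape(3,1)]) for q in (p,sc)]
X=cv2.triangulatePoints(Ps[0],Ps[1],pts[0].reshape(2,1),pts[1].reshape(2,1)); print("ball",(X[:3]/X[3]).ravel())
cv2.imwrite("pics/final.png",p["pixels"][150:450,220:500].repeat(2,0).repeat(2,1))
```

```text
38.675 [0.47408707 0.00399974 0.30517852] [ 0.46091819 -0.08746441 -0.05550275] 2.4310512674849583
blue_controller 0.88 1379 (array([ 0.56867986, -0.17286997, -0.00237222]), np.float64(0.898371335504886))
blue_controller 0.79 801 (array([ 0.57162787, -0.17271199, -0.00284735]), np.float64(0.8718510405257394))
yellow_controller 0.73 917 (array([ 5.78892558e-01,  1.36952690e-01, -1.73766169e-05]), np.float64(0.8937621832358674))
yellow_controller 0.89 837 (array([ 0.58580434,  0.14027526, -0.0024159 ]), np.float64(0.9413092550790068))
[{'centre': [0.5168, -0.3826, 0.0835], 'confidence': 0.67}]
170 [404. 354.]
[{'centre': [0.5329, -0.3709, 0.0997], 'confidence': 0.74}]
123 [148.  308.5]
ball [ 0.52312059 -0.3695564   0.09122759]
```

```bash
python3 -c "
from plant import ctrl
print(ctrl.close_job())"
```

```text
the job is handed in; nothing more can be done
None
```

I put both controllers on their own rests, foot against the lip, released them, and then pushed the power lever over to its far stop. I handed the job in at about 39 s, and it reports no verdict.

**Regrips:** The yellow controller took three grips. Twice the arm hit joint limits short of the slope, so I set it back on the bench where it had lain. The third time I gripped it with the tool leaned back 22°. Blue went up on its first grip, with a 15° lean.

**Seating:** For both controllers I felt contact with the rail and then the lip before opening the fingers. After release, outline fits in the side camera matched the home poses to 1–3 mm (93% overlap).

**Lever:** At the stop the force was about 7 N. The ball moved about 65 mm, which puts the lever at roughly 0.95–1.0 rad.

**Last checks:**
- **Outline fits:** Overlap was 87–94% for both controllers in both cameras. The two views disagree by up to about 7 mm for yellow, and by about 3 mm for blue. In an earlier check with the arm in the way, the yellow fit was poor.
- **Robot:** It was clear of everything, with tool force about 0.5 N, which is sensor noise.
- **Not checked by eye:** The final picture was refused because the 12-picture limit was reached, so the end state rests on the measurements alone. I did not measure the bystanders at the end, but no unexpected contact force showed up in the readings.

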